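# Load the parts washer through its spring hatch and start it

## Task

Wash all the aluminium centre caps standing on the bench: draw the bolt of the loading hatch, push every cap through the spring flap so that it drops into the washer and let the flap swing shut behind it, then shoot the bolt fully home again and, only once it is home, throw the start lever all the way over. Leave the black sockets where they stand.

Things in the scene. Friction and masses are not known exactly. Their poses are not given: they have to be found in the camera images.
- washer: bench-top parts washer fixed to the bench: grey steel cabinet 350 mm deep (x -150 to 200 in its frame), 300 wide (y), 225 high, flat steel deck on top, empty inside. The hatch is the only way in. Origin on the bench under the hatch; x points away from the robot, y left, z up. On its right flank a blue control box (x -130 to 70, y -261 to -151, 130 high) with the start lever.
- hatch (a point): centre of the loading hatch, level with the deck (225 mm up), axes as the washer's. The opening, 86 mm (x) by 196 mm (y), is filled by the spring flap, flush with the deck. A cap let down foot first, its axis 11 mm nearer (x -11) and 30 mm left (y +30) of this point, passes between the hanging flap and the near edge. Below, the floor is 217 mm under the deck, with an 18 mm spray bar across it.
- flap_edge (a point): middle of the free edge (near, towards the robot) of the flap, on its upper face. The flap is an aluminium plate 80 x 190 x 4 mm and carries the bolt's staple (27 mm high, 26 mm wide) at its near right corner (washer's x -32, y -75 mm).
- flap (a joint): flap angle, rad: 0 shut and level. It hinges along the far edge of the opening (41 mm beyond the hatch centre) and grows to 1.5 as it is pushed down into the cabinet. A spring always drives it shut: about 4 to 6 N pressed down at its middle opens it, so a cap merely laid there does not go through; a cap passes at about 1.25. Locked while the bolt is home.
- bolt_knob (a point): grip point of the bolt's knob, an upright dark steel post 20 mm across; this point is 44 mm above the deck, 8 mm below the post's top and 26 mm above its foot. The barrel bolt lies on the deck in front of the flap's right end (home: knob at washer's x -78, y -75 mm), its rod along the washer's x. Its two saddles (12 x 30 mm, 22 high) stand at x -57 and x -137, same y.
- bolt (a joint): travel of the bolt, m: 0 home (rod through the staple on the flap, flap locked); 0.032 fully drawn, at its stop, towards the washer's -x; from about 0.022 on the flap is free. About 2 N of friction; it stays where it is left.
- lever_tip (a point): centre of the 26 mm black ball on the end of the start lever, 85 mm from its pivot. The pivot is at x -60, y -206, z 152 mm in the washer's frame, 22 mm above the control box, its axis along the washer's y.
- lever (a joint): angle of the start lever, rad: near 0 off, leaning 0.55 rad towards the washer's -x; 1.1 on, leaning 0.55 rad towards +x, at its stop. Light friction (about 1 N at the ball); it stays where it is left.
- cap1: bright aluminium wheel centre cap, a turned bullet shape standing on its broad end: foot flange 54 mm across, 9 high; plain 42 mm round body from 12 to 72 mm above the underside; then a blunt cone; 83 mm tall, about 0.27 kg. Origin at the centre of its underside, z along its axis to the blunt end. All caps are alike; three to five of the five are present.
- cap2: bright aluminium wheel centre cap, a turned bullet shape standing on its broad end: foot flange 54 mm across, 9 high; plain 42 mm round body from 12 to 72 mm above the underside; then a blunt cone; 83 mm tall, about 0.27 kg. Origin at the centre of its underside, z along its axis to the blunt end. All caps are alike; three to five of the five are present.
- cap3: bright aluminium wheel centre cap, a turned bullet shape standing on its broad end: foot flange 54 mm across, 9 high; plain 42 mm round body from 12 to 72 mm above the underside; then a blunt cone; 83 mm tall, about 0.27 kg. Origin at the centre of its underside, z along its axis to the blunt end. All caps are alike; three to five of the five are present.
- cap4: bright aluminium wheel centre cap, a turned bullet shape standing on its broad end: foot flange 54 mm across, 9 high; plain 42 mm round body from 12 to 72 mm above the underside; then a blunt cone; 83 mm tall, about 0.27 kg. Origin at the centre of its underside, z along its axis to the blunt end. All caps are alike; three to five of the five are present.
- cap5: bright aluminium wheel centre cap, a turned bullet shape standing on its broad end: foot flange 54 mm across, 9 high; plain 42 mm round body from 12 to 72 mm above the underside; then a blunt cone; 83 mm tall, about 0.27 kg. Origin at the centre of its underside, z along its axis to the blunt end. All caps are alike; three to five of the five are present.
- socket1: black impact socket standing on the bench, 43 mm across, 75 mm tall; not part of the job. Origin at the centre of its underside.
- socket2: the other black impact socket, alike; not part of the job.
Mind the look-alikes: they are no part of the job. What is shaped like the cap4 but green or pink is not meant.

How it is judged (in metres and radians):
On the way, in this order (a step that is already met when the one before it is completed fails the run):
1. the hatch bolt has been drawn (value of joint bolt above 0.022 m), for 0.2 s.
2. every cap is inside the washer and the flap has swung shut (x of cap1 in the frame of washer between -0.15 and 0.2 m and y of cap1 in the frame of washer between -0.15 and 0.15 m and z of each of cap1, cap2, cap3, cap4, cap5 in the frame of washer below 0.18 m and x of cap2 in the frame of washer between -0.15 and 0.2 m and y of cap2 in the frame of washer between -0.15 and 0.15 m and x of cap3 in the frame of washer between -0.15 and 0.2 m and y of cap3 in the frame of washer between -0.15 and 0.15 m and x of cap4 in the frame of washer between -0.15 and 0.2 m and y of cap4 in the frame of washer between -0.15 and 0.15 m and x of cap5 in the frame of washer between -0.15 and 0.2 m and y of cap5 in the frame of washer between -0.15 and 0.15 m and value of joint flap below 0.08 rad), for 0.3 s.
3. the bolt is home again (value of joint bolt below 0.004 m and value of joint flap below 0.08 rad), for 0.3 s.
4. the start lever has been thrown (value of joint lever above 1 rad), for 0.2 s.
At the end, for the whole second after the job is handed in: Every cap that is present lies inside the washer (within the cabinet, its origin lower than 180 mm above the bench), the flap is shut (below 0.08 rad), the bolt is home (below 4 mm) and the start lever is over (beyond 1.0 rad) (all of step 3 and x of cap1 in the frame of washer between -0.15 and 0.2 m and y of cap1 in the frame of washer between -0.15 and 0.15 m and z of each of cap1, cap2, cap3, cap4, cap5 in the frame of washer below 0.18 m and x of cap2 in the frame of washer between -0.15 and 0.2 m and y of cap2 in the frame of washer between -0.15 and 0.15 m and x of cap3 in the frame of washer between -0.15 and 0.2 m and y of cap3 in the frame of washer between -0.15 and 0.15 m and x of cap4 in the frame of washer between -0.15 and 0.2 m and y of cap4 in the frame of washer between -0.15 and 0.15 m and x of cap5 in the frame of washer between -0.15 and 0.2 m and y of cap5 in the frame of washer between -0.15 and 0.15 m and value of joint lever above 1 rad); the robot touches nothing.
It fails at once if the start lever thrown while the hatch is unbolted (value of joint lever above 0.5 rad and value of joint bolt above 0.008 m).
It fails at once if a socket shoved away (more than 80 mm) (distance of any of socket1, socket2 from where it was at the start of the episode above 0.08 m).
Of cap1, cap2, cap3, cap4, cap5 only 3 to 5 are there at a start; the rules pass over those that are not, and their reading is None.
At some moment in a run one of cap1, cap2, cap3, cap4, cap5 may be knocked a few centimetres aside while the robot is not near it.
Once in a run the grip may slacken for a moment while it holds something.
It also fails if it takes over 210 s, if anything falls off the work surface, if the arm or the gripper's body presses on something with over 40 N, if the wrist force passes 120 N, or if a joint passes its speed limit or range.

## Robot

A 6-joint arm with a two-finger parallel gripper is mounted at the origin on the work surface. World frame = base frame: x ahead of the robot, y to its left, z up, the work surface at z = 0. Lengths are in mm, angles in rad, forces in N, time in s.
With the tool pointing down it reaches from about 150 to 775 mm from the base axis. Payload 6.1 kg.
Tool frame: the origin (TCP) lies on the front face of the gripper's body, between the roots of the fingers; the fingertips stand 73 mm ahead of it and the grasp point (between the pads) lies 54 mm ahead of it (r.tip_extent is the distance from the TCP to the fingertips, in mm); z points along the fingers, x is the direction in which the jaws open and shut, and the axes are right-handed (so a half turn about z gives the same grasp; the last joint's range is limited). The gripper opens to 85 mm and grips with 20 to 120 N. Pads are 22 mm wide; open, the fingers measure 114 mm over their backs; the gripper's body (76 mm by 85 mm) begins 54 mm behind the grasp point. The pads swing forward as they close: fully open they stand 13 mm farther back than shut.
Start: joints at [-1.113, 0.126, -0.04, 1.405, 0, 1.571], TCP at [232.029, -470.926, 303.895] pointing down, gripper open.
Joint ranges: [-2.72, 2.72], [-0.95, 1.95], [-1.27, 1.35], [-1.78, 2.02], [-1.46, 1.47], [-3.14, 3.14]. Speed limits (rad/s): [2.39, 2.39, 3.01, 3.14, 3.14, 3.14].

## Interface

Orientations are given as a unit quaternion [w, x, y, z].
In Python, from workcell import r, imaging, ticket gives the robot as it stands.
- The arm moves only by the tool send_rows, never from a script. Its argument "targets" is a list of rows, each a list of 5 numbers: the shift along the tool's x, y, z in cm, then the turn about the tool's z in rad, then the opening, from 0 (shut) to 1 (fully open). A call has 1 to 5 rows; each row shifts and turns the commanded pose from where the row before left it, along the tool's axes as they then stand; what a row does not reach is not made up. A row lasts 1/12 s, in which the tool goes at most 41.7 mm and 7.16 degrees, less where a joint would pass 70% of its speed; a pose out of reach is approached as far as the arm can. A call with a gripper value outside its range is refused whole. The fingers move at their own pace and stop on an object; "grip_force" is the grip in N (left out, the last holds). Time passes only in rows, so rows that do not move let the fingers close. It gives the time, the measured TCP pose, the force and the opening at its end, in the units of the state.
- r.state(): the state, without advancing time (a new reading comes with each control period).
- imaging.camera(name): name is "scene" or "top" or "wrist"; returns the picture (384x512x3 uint8, red, green, blue); there is no depth.
- imaging.get_calibration(name): a dict with "camera_matrix" (3x3 intrinsics, pixels), "R" (3x3) and "t" (3): a world point X has camera coordinates R X + t. Camera axes: x right, y down, z forward; pixel columns grow to the right and rows downward; lengths in mm; the calibration is good to about 2 mm. A picture is of the moment at which its call begins: read the wrist's pose just before it. get_calibration takes no time and is no camera call; for the wrist camera it gives the pose at the moment of the call.
- ticket.job_done(): hands the job in, once; it reports no verdict.
The state is a dict: "time_s": time; "qpos": joint angles; "qvel": joint speeds; "tau": joint torques, N m; "eef_pos": TCP position; "ee_rot": TCP orientation; "force": force on the tool from outside, world axes, zero at the start; "ft_torque": the same for the moment, N m; "grip_width": finger opening in mm.
Only numpy, scipy, OpenCV 4.12 (cv2) and the standard library are available. Lean on these libraries where they do the work, as an engineer would, in place of code of your own. Each camera call takes 0.05 s, during which the arm holds its last target.

## Working session

There is one attempt and no reset: what is moved stays moved. The work goes in short steps, Python scripts to look and compute and a tool call to move; the robot and the scene stay as the last step left them, time stands still between calls to the robot, and variables do not carry over. Pictures are saved under pics/ and viewed, and the job is handed in when it is done.

Besides the shell and the picture viewer there is one more tool, called after "Request:" as name(argument=value, ...) on one line, values as JSON. send_rows: Moves the arm, as the interface text tells. Its arguments: {"type":"object","properties":{"targets":{"type":"array","items":{"type":"array","items":{"type":"number"}}},"grip_force":{"type":"number"}},"required":["targets"]}

```bash
ls; mkdir -p pics; cat > h.py <<'E'
import numpy as np, cv2
from workcell import r, imaging, ticket
def snap(n,f):
    c=imaging.get_calibration(n); im=imaging.camera(n)
    cv2.imwrite('pics/'+f, cv2.cvtColor(np.asarray(im),cv2.COLOR_RGB2BGR)); 
    np.savez('pics/'+f+'.npz',im=im,K=c['camera_matrix'],R=c['R'],t=c['t']); return im
def ray(d,u,v):
    K,R,t=[np.asarray(d[k],float) for k in('K','R','t')]
    C=-R.T@t; w=R.T@np.linalg.inv(K)@np.array([u,v,1.]); return C,w
def onz(d,u,v,z):
    C,w=ray(d,u,v); return C+w*(z-C[2])/w[2]
def proj(d,X):
    p=np.asarray(d['K'],float)@(np.asarray(d['R'])@np.asarray(X,float)+np.asarray(d['t'])); return p[:2]/p[2]
def load(f): return np.load('pics/'+f+'.npz')
E
python3 - <<'E'
from h import *
for n in('scene','top','wrist'): 
    snap(n,n+'0.png'); d=load(n+'0.png'); print(n,ray(d,256,192),d['K'][0,0])
s=r.state(); print({k:np.round(s[k],3) for k in s}, r.tip_extent)
E
```

```text
pics
scene (array([1250.63632021,  414.65953729,  888.10283465]), array([-0.69692249, -0.31877122, -0.64266111])) 427.8311901347632
top (array([ 305.30544031,   27.1109016 , 1238.84189714]), array([ 0.17853573, -0.00701585, -0.98394472])) 402.8783249356995
wrist (array([ 301.25140192, -436.81465243,  373.06738645]), array([-0.28410799, -0.13818361, -0.94885832])) 274.06620116756017
{'time_s': np.float64(0.15), 'qpos': array([-1.113,  0.126, -0.04 ,  1.405,  0.   ,  1.571]), 'qvel': array([-0.   , -0.001,  0.006,  0.001,  0.001,  0.001]), 'tau': array([-1.0000e-03, -4.3628e+01,  3.5315e+01,  1.4000e-02,  0.0000e+00,
        0.0000e+00]), 'eef_pos': array([ 231.96 , -470.726,  303.29 ]), 'ee_rot': array([-0.   ,  0.849, -0.528, -0.001]), 'force': array([0.662, 0.206, 0.377]), 'ft_torque': array([-0.033,  0.027,  0.004]), 'grip_width': np.float64(85.799)} 72.6
```

View pics/scene0.png

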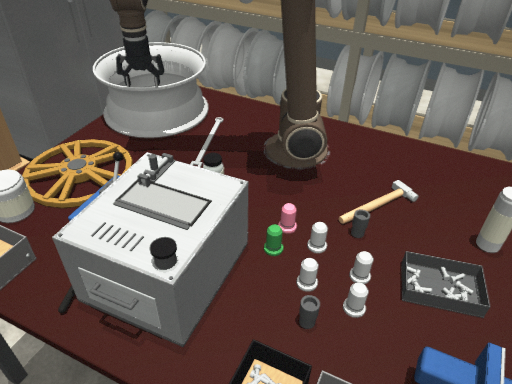

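View pics/top0.png

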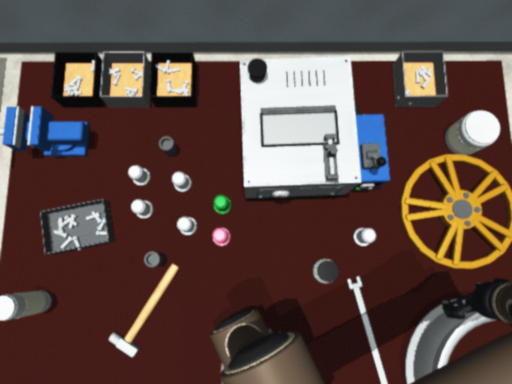

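View pics/wrist0.png

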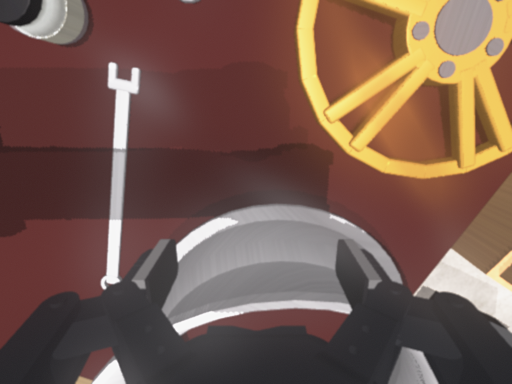

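```bash
python3 - <<'E'
import cv2
a=cv2.imread('pics/top0.png'); 
cv2.imwrite('pics/t0a.png',cv2.resize(a[120:290,110:240],None,fx=4.5,fy=4.5*.78,interpolation=3)[:600])
cv2.imwrite('pics/t0b.png',cv2.resize(a[90:290,230:410],None,fx=3,fy=3,interpolation=3))
b=cv2.imread('pics/scene0.png'); cv2.imwrite('pics/s0b.png',cv2.resize(b[100:280,50:270],None,fx=3.3,fy=3.3,interpolation=3))
E
```

```text
(no output)
```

View pics/t0b.png

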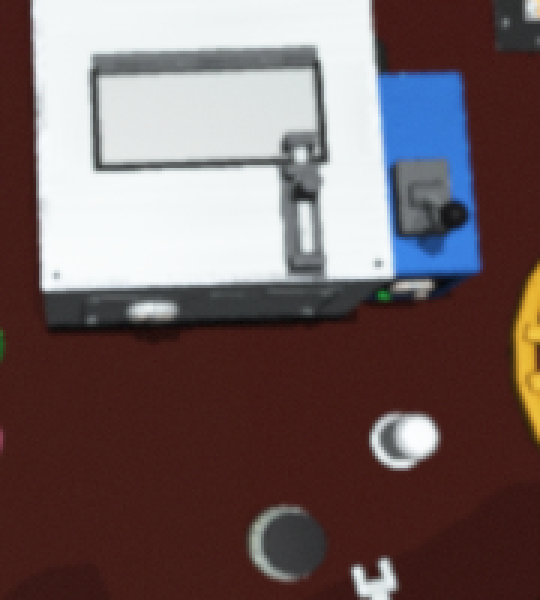

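View pics/s0b.png

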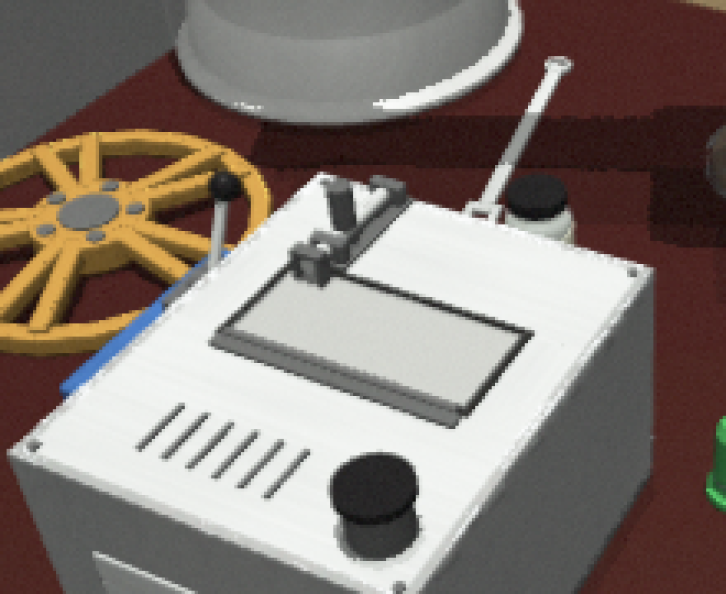

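View pics/t0a.png

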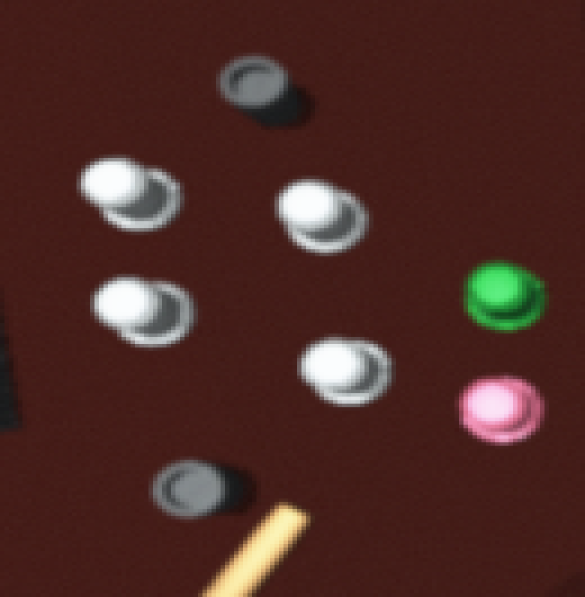

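```bash
python3 - <<'E'
from h import *
d=load('top0.png'); im=d['im']; hsv=cv2.cvtColor(im,cv2.COLOR_RGB2HSV)
m=((hsv[...,2]>150)&(hsv[...,1]<50)).astype(np.uint8); m[:56]=0
n,l,s,c=cv2.connectedComponentsWithStats(m)
for i in range(1,n):
    if s[i,4]>60: print(i,s[i],c[i].round(1))
i=l[150,250]; cs,_=cv2.findContours((l==i).astype(np.uint8),0,2); k=max(cs,key=cv2.contourArea)
k=cv2.convexHull(k)[:,0].astype(float)
W=np.array([onz(d,u,v,225)[:2] for u,v in k])
rc=cv2.minAreaRect(W.astype(np.float32)); print(rc); print(cv2.boxPoints(rc))
ap=cv2.approxPolyDP(k.astype(np.float32)[:,None],6,True)[:,0]; print(ap); print([onz(d,u,v,225).round(1) for u,v in ap])
# blobs of caps: brighter than bench, low sat
m2=((hsv[...,1]<70)&(hsv[...,2]>60)).astype(np.uint8)
n,l,s,c=cv2.connectedComponentsWithStats(m2)
for i in range(1,n):
    if 100<s[i,4]<900 and 120<c[i][1]<290: print('b',i,s[i],c[i].round(1))
E
```

```text
1 [   0   56   54  196 1930] [  9.9 121.7]
4 [  194    56   205   131 11355] [297.8 116.6]
5 [443  56  69  83 751] [494.2  74.9]
7 [157  60  23  14 106] [167.5  68.1]
10 [109  67  11  18  97] [115.1  74.5]
11 [416  66  16  22 191] [423.   75.3]
12 [131  68  12  12  64] [137.   73.5]
13 [ 65  76  17  19 197] [73.7 86.3]
15 [167  79  22  17 163] [178.5  88.3]
16 [125  87  13  10  87] [130.8  91.4]
18 [ 27 106   6  39  69] [ 29.8 124.7]
19 [ 462  110   38   36 1080] [480.6 127.6]
20 [ 263  113   73   32 2042] [297.5 127.8]
23 [329 157   6  18  88] [331.6 165.5]
24 [128 166  21  19 192] [135.8 174. ]
26 [172 172  18  20 196] [178.9 180.3]
28 [273 191  15   5  61] [280.3 192.8]
29 [131 200  20  18 193] [138.7 208. ]
32 [ 85 211  22  24 201] [ 97.3 222.3]
33 [ 53 214  24  24 249] [ 64.5 224.5]
34 [177 217  19  18 220] [185.1 224.8]
35 [354 228  22  18 250] [365.1 236. ]
37 [ 60 236  19  13 108] [ 70.  241.4]
39 [348 276  40 108 635] [368.1 329.1]
40 [  0 295  15  26 312] [  6.  307.5]
41 [437 314  52  54 615] [458.6 336.6]
42 [406 320  24  64 502] [413.4 351.2]
46 [109 334  28  23 285] [122.7 345.1]
((685.2721557617188, -89.7630615234375), (556.0669555664062, 361.259765625), 89.87065887451172)
[[ 504.01508 -367.38806]
 [ 865.274   -368.2036 ]
 [ 866.52924  187.86194]
 [ 505.27032  188.67749]]
[[360. 182.]
 [244. 186.]
 [194.  56.]
 [398.  56.]]
[array([ 514.9, -247.3,  225. ]), array([505. ,  50.6, 225. ]), array([866.5, 187.9, 225. ]), array([ 865.3, -368.2,  225. ])]
b 20 [ 26 105   8  41 113] [ 29.7 124.9]
b 24 [159 136  15  15 176] [165.8 142.9]
b 25 [361 144  19  24 365] [369.8 154.3]
b 27 [127 165  24  21 370] [138.7 174.8]
b 28 [171 171  21  22 343] [180.9 181.3]
b 45 [130 199  24  20 369] [141.7 208.1]
b 47 [453 200  19  18 273] [462.  208.6]
b 50 [176 216  21  20 338] [186.4 225.2]
b 53 [353 227  24  20 376] [364.1 236. ]
b 58 [144 251  16  17 218] [151.5 258.9]
b 60 [312 258  21  26 307] [320.8 270.8]
```

```bash
cat >> h.py <<'E'
def caps_from(d,mask,amin=100,amax=3000,roi=None,hgt=9,rad=27):
    """blob -> cap centre: near rim of the foot on plane z=hgt plus the radius; lateral: middle of extent"""
    n,l,s,c=cv2.connectedComponentsWithStats(mask.astype(np.uint8)); out=[]
    C=ray(d,0,0)[0]
    for i in range(1,n):
        if not amin<s[i,4]<amax: continue
        if roi is not None and not(roi[0]<c[i][0]<roi[1] and roi[2]<c[i][1]<roi[3]): continue
        cs,_=cv2.findContours((l==i).astype(np.uint8),0,cv2.CHAIN_APPROX_NONE); k=max(cs,key=cv2.contourArea)[:,0]
        P=np.array([onz(d,a,b,hgt)[:2] for a,b in k]); u=P.mean(0)-C[:2]; u/=np.linalg.norm(u); v=np.array([-u[1],u[0]])
        a=P@u; b=P@v
        # foot part only for the lateral middle
        f=a<a.min()+45
        out.append((c[i].round(1),s[i,4],(u*(a.min()-.5+rad)+v*(b[f].max()+b[f].min())/2).round(1),round(float(b[f].max()-b[f].min()),1)))
    return out
E
python3 - <<'E'
from h import *
d=load('top0.png'); im=d['im']; hsv=cv2.cvtColor(im,cv2.COLOR_RGB2HSV)
m2=(hsv[...,1]<90)&(hsv[...,2]>55)
for o in caps_from(d,m2,150,900,(120,380,135,290)): print(o)
for o in caps_from(d,(hsv[...,1]>100)&(hsv[...,2]>90)&(((hsv[...,0]>45)&(hsv[...,0]<75))|(hsv[...,0]>150)),150,900,(200,240,180,250)): print('gp',o)
# washer lines
g=cv2.cvtColor(im,cv2.COLOR_RGB2GRAY).astype(float)
def edge(pts0,pts1,n,dirv,rng=6):
    out=[]
    for s in np.linspace(0,1,n):
        p=np.array(pts0)*(1-s)+np.array(pts1)*s
        t=np.arange(-rng,rng+.1,.5); q=p+t[:,None]*np.array(dirv)
        v=cv2.remap(g.astype(np.float32),q[:,0].astype(np.float32)[None],q[:,1].astype(np.float32)[None],1)[0]
        j=np.argmax(abs(np.diff(v))); out.append(p+np.array(dirv)*(t[j]+.25))
    return np.array(out)
E1=edge((250,185),(320,183),20,(0,1)); E2=edge((242,80),(244,175),25,(1,0)); E3=edge((355,80),(358,170),25,(1,0))
for nm,E in(('near',E1),('left',E2),('right',E3)):
    W=np.array([onz(d,a,b,225)[:2] for a,b in E]); 
    f=cv2.fitLine(W.astype(np.float32),cv2.DIST_HUBER,0,.01,.01).ravel(); print(nm,f, 'ang',np.arctan2(f[1],f[0]))
    print(E[::6].round(1).tolist(), W[::6].round(0).tolist())
E
```

```text
(array([165.7, 143. ]), np.int32(192), array([689.7, 305.9]), 49.9)
(array([369.8, 154.4]), np.int32(386), array([ 637.7, -328.9]), 75.4)
(array([138.7, 174.7]), np.int32(389), array([576.8, 375.5]), 60.4)
(array([181. , 181.3]), np.int32(359), array([555.8, 246.2]), 59.4)
(array([141.7, 208. ]), np.int32(381), array([473.9, 360.9]), 61.2)
(array([186.5, 225.1]), np.int32(348), array([422.8, 225.5]), 60.1)
(array([364.2, 236. ]), np.int32(389), array([ 389.6, -301.4]), 60.3)
(array([151.4, 258.9]), np.int32(228), array([324.3, 336.7]), 48.4)
(array([322.7, 270.7]), np.int32(440), array([ 290.1, -174.9]), 74.6)
gp (array([221.1, 203.8]), np.int32(239), array([487.9, 123.3]), 55.0)
gp (array([221.9, 236.2]), np.int32(189), array([389.9, 122.4]), 60.0)
near [ 4.8472788e-02 -9.9882448e-01  5.0778094e+02 -5.9329788e+01] ang -1.5223045
[[250.0, 186.2], [272.1, 185.6], [294.2, 184.5], [316.3, 183.4]] [[504.0, 35.0], [506.0, -21.0], [509.0, -78.0], [512.0, -135.0]]
left [9.9952102e-01 3.0946655e-02 6.6753320e+02 5.7983295e+01] ang 0.030951599
[[239.2, 80.0], [240.2, 103.8], [241.2, 127.5], [242.2, 151.2], [242.2, 175.0]] [[796.0, 64.0], [728.0, 61.0], [662.0, 58.0], [597.0, 55.0], [534.0, 55.0]]
right [ 9.992647e-01  3.834157e-02  6.609176e+02 -2.451220e+02] ang 0.038350973
[[352.2, 80.0], [354.5, 102.5], [356.2, 125.0], [358.5, 147.5], [360.2, 170.0]] [[795.0, -240.0], [731.0, -243.0], [668.0, -245.0], [607.0, -248.0], [547.0, -250.0]]
```

Request:
send_rows(targets=[[0, 0, -2.5, 0.104, 1], [0, 0, -2.5, 0.104, 1], [0, 0, -2.5, 0.104, 1], [0, 0, -2.5, 0.106, 1], [0, 0, 0, 0, 1]], grip_force=60)

```text
time_s: 0.57
eef_pos: [232.2, -471.3, 408.4]
ee_rot: [0.001, 0.72, -0.694, 0.003]
force: [-0.3, 0.1, 0.1]
grip_width: 85.5
```

```bash
cat >> h.py <<'E'
YAW=0.04; O=np.array([659.4,-93.,0])
def w2(x,y,z=0):
    c,s=np.cos(YAW),np.sin(YAW); return O+np.array([c*x-s*y,s*x+c*y,z])
def toW(X):
    c,s=np.cos(YAW),np.sin(YAW); D=np.asarray(X,float)[:3]-O; return np.array([c*D[0]+s*D[1],-s*D[0]+c*D[1],D[2]])
from scipy.spatial.transform import Rotation as Ro
def Rt():
    q=r.state()['ee_rot']; return Ro.from_quat([q[1],q[2],q[3],q[0]]).as_matrix()
def go(X,g=None):
    """shift in tool cm to bring TCP to world X"""
    s=r.state(); D=Rt().T@(np.asarray(X,float)-s['eef_pos'])/10
    print('tcp',np.round(s['eef_pos'],1),'washer',toW(s['eef_pos']).round(1),'t',round(float(s['time_s']),2),'F',np.round(s['force'],1),'w',round(float(s['grip_width']),1))
    print('tool shift cm',D.round(2),'rows>=',round(np.linalg.norm(D)/4.1,1),'toolx yaw',round(float(np.arctan2(Rt()[1,0],Rt()[0,0])),4))
E
python3 -c "
from h import *
print(w2(-78,-75)); go([570,-130,400])"
```

```text
[ 584.46159174 -171.05917607    0.        ]
tcp [ 232.2 -471.3  408.4] washer [-441.9 -361.   408.4] t 0.57 F [-0.3  0.1  0.1] w 85.5
tool shift cm [-32.91 -34.98   0.75] rows>= 11.7 toolx yaw -1.535
```

Request:
send_rows(targets=[[-2.74, -2.92, 0, 0, 1], [-2.74, -2.92, 0, 0, 1], [-2.74, -2.92, 0, 0, 1], [-2.74, -2.92, 0, 0, 1], [-2.74, -2.92, 0, 0, 1]])

```text
time_s: 0.98
eef_pos: [373.2, -326.8, 403.3]
ee_rot: [0.0, 0.721, -0.693, -0.0]
force: [0.7, -1.3, -0.6]
grip_width: 85.0
```

Request:
send_rows(targets=[[-2.74, -2.92, 0, 0, 1], [-2.74, -2.92, 0, 0, 1], [-2.74, -2.92, 0, 0, 1], [-2.74, -2.92, 0, 0, 1], [-2.74, -2.92, 0, 0, 1]])

```text
time_s: 1.4
eef_pos: [513.9, -183.7, 403.3]
ee_rot: [0.0, 0.721, -0.692, -0.0]
force: [-0.4, -1.5, 0.4]
grip_width: 85.5
```

Request:
send_rows(targets=[[-2.74, -2.92, 0, 0, 1], [-2.74, -2.92, 0, 0, 1], [0, 0, 0, 0, 1]])

```text
time_s: 1.65
eef_pos: [572.9, -123.8, 401.1]
ee_rot: [-0.0, 0.723, -0.69, -0.002]
force: [-0.4, -0.9, -0.5]
grip_width: 85.6
```

```bash
python3 -c "
from h import *
snap('wrist','w1.png'); go([570,-130,400]); d=load('w1.png')
for n,X in dict(knobtop=w2(-78,-75,225+52),flapNL=w2(-39,95,225),flapNR=w2(-39,-95,225),saddle=w2(-137,-75,225+22),staple=w2(-32,-75,225+27),FL=w2(41,95,225),cornerNR=w2(-150,-150,225),cornerNL=w2(-150,150,225)).items(): print(n,proj(d,X).round(1))
"
```

```text
tcp [ 571.2 -125.7  401.6] washer [-89.5 -29.2 401.6] t 1.7 F [-0.6 -0.2  0.3] w 85.2
tool shift cm [0.42 0.14 0.16] rows>= 0.1 toolx yaw -1.5252
knobtop [319.6 196.2]
flapNL [118.4 133.9]
flapNR [332.8 135.3]
saddle [307.6 245.9]
staple [317.2 130.3]
FL [103.6  32.2]
cornerNR [377.1 246.8]
cornerNL [ 80.2 244.9]
```

View pics/w1.png

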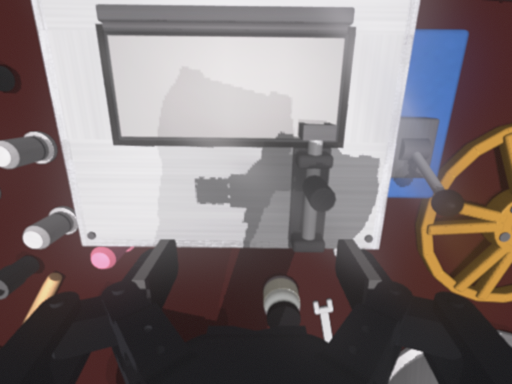

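```bash
python3 - <<'E'
from h import *
d=load('w1.png')
a=cv2.imread('pics/w1.png')
for n,X in dict(k=w2(-78,-75,277),oNL=w2(-43,98,225),oNR=w2(-43,-98,225),oFR=w2(43,-98,225),oFL=w2(43,98,225),cNR=w2(-150,-150,225),cNL=w2(-150,150,225)).items():
    u=proj(d,X); print(n,u.round(1)); cv2.drawMarker(a,tuple(int(round(x)) for x in u),(0,0,255),cv2.MARKER_CROSS,5,1)
cv2.imwrite('pics/w1z.png',cv2.resize(a[0:265,70:390],None,fx=2.4,fy=2.26,interpolation=cv2.INTER_NEAREST))
E
```

```text
k [319.6 196.2]
oNL [115.7 138.4]
oNR [335.7 139.9]
oFR [346.  31.]
oFL [99.4 29.3]
cNR [377.1 246.8]
cNL [ 80.2 244.9]
```

View pics/w1z.png

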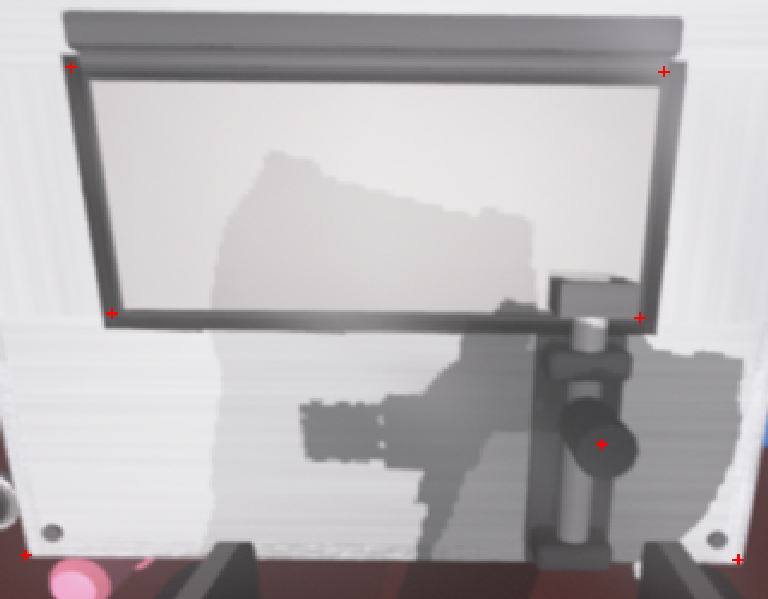

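```bash
sed -i 's/659.4,-93.,0/658.,-95.,0/' h.py; python3 -c "
from h import *
go(w2(-78,-75,323))
"
```

```text
tcp [ 571.2 -125.7  401.6] washer [-88.  -27.2 401.6] t 1.7 F [-0.6 -0.2  0.3] w 85.2
tool shift cm [ 4.79 -0.99  7.86] rows>= 2.3 toolx yaw -1.5252
```

Request:
send_rows(targets=[[2.4, -0.5, 0, 0, 1], [2.4, -0.5, 0, 0, 0.6], [0, 0, 2.5, 0, 0.6], [0, 0, 2.5, 0, 0.6], [0, 0, 2.0, 0, 0.6]])

```text
time_s: 2.12
eef_pos: [580.1, -177.4, 331.9]
ee_rot: [0.0, 0.721, -0.693, -0.0]
force: [0.4, -0.6, -0.7]
grip_width: 51.2
```

```bash
python3 -c "
from h import *
go(w2(-78,-75,323)); snap('wrist','w2.png'); d=load('w2.png'); print(proj(d,w2(-78,-75,277)))
"
```

```text
tcp [ 580.1 -177.4  331.9] washer [-81.1 -79.2 331.9] t 2.12 F [ 0.4 -0.6 -0.7] w 51.2
tool shift cm [-0.42 -0.31  0.89] rows>= 0.3 toolx yaw -1.5323
[246.99300985 252.02113302]
```

View pics/w2.png

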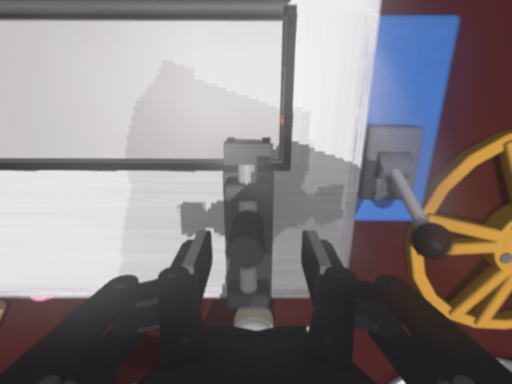

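Request:
send_rows(targets=[[-0.4, -0.3, 0.9, 0, 0.6], [0, 0, 0, 0, 0.0], [0, 0, 0, 0, 0.0], [0, 0, 0, 0, 0.0], [0, 0, 0, 0, 0.0]])

```text
time_s: 2.58
eef_pos: [584.0, -171.7, 326.4]
ee_rot: [-0.001, 0.721, -0.693, 0.001]
force: [-1.7, 2.3, 2.9]
grip_width: 18.4
```

Request:
send_rows(targets=[[0, 0, 0, 0, 0.0], [0, 0, 0, 0, 0.0]])

```text
time_s: 2.75
eef_pos: [584.0, -171.7, 326.4]
ee_rot: [-0.001, 0.721, -0.693, 0.001]
force: [-2.5, 3.0, 6.4]
grip_width: 18.3
```

Request:
send_rows(targets=[[0, 0.7, 0, 0, 0.0], [0, 0.7, 0, 0, 0.0], [0, 0.7, 0, 0, 0.0], [0, 0.7, 0, 0, 0.0], [0, 0.4, 0, 0, 0.0]])

```text
time_s: 3.17
eef_pos: [552.1, -172.8, 326.4]
ee_rot: [-0.001, 0.721, -0.693, 0.001]
force: [2.2, 3.7, 6.3]
grip_width: 18.1
```

Request:
send_rows(targets=[[0, 0, 0, 0, 0.0], [0, 0, 0, 0, 0.0]])

```text
time_s: 3.33
eef_pos: [552.0, -172.9, 326.4]
ee_rot: [-0.001, 0.721, -0.693, 0.001]
force: [-0.7, 3.3, 8.0]
grip_width: 17.9
```

Request:
send_rows(targets=[[0, 0, 0, 0, 0.5], [0, 0, 0, 0, 0.6], [0, 0, -2, 0, 0.6], [0, 0, -3, 0, 1]])

```text
time_s: 3.67
eef_pos: [551.1, -173.3, 371.9]
ee_rot: [0.002, 0.721, -0.693, -0.003]
force: [0.7, -0.4, 0.8]
grip_width: 62.1
```

```bash
python3 -c "
from h import *
go([390,-301,260])
"
```

```text
tcp [ 551.1 -173.3  371.9] washer [-110.   -73.9  371.9] t 3.67 F [ 0.7 -0.4  0.8] w 62.1
tool shift cm [12.14 16.52 11.28] rows>= 5.7 toolx yaw -1.5312
```

Request:
send_rows(targets=[[2.4, 3.3, 0, 0, 1], [2.4, 3.3, 0, 0, 1], [2.4, 3.3, 0, 0, 1], [2.4, 3.3, 0, 0, 1], [2.4, 3.3, 2, 0, 1]])

```text
time_s: 4.08
eef_pos: [393.2, -299.1, 358.8]
ee_rot: [0.0, 0.721, -0.693, 0.002]
force: [0.7, -1.5, -0.2]
grip_width: 85.3
```

Request:
send_rows(targets=[[0, 0, 3.5, 0, 1], [0, 0, 3.5, 0, 1], [0, 0, 2, 0, 1], [0, 0, 0, 0, 1]])

```text
time_s: 4.42
eef_pos: [392.2, -296.8, 261.5]
ee_rot: [0.001, 0.721, -0.693, -0.004]
force: [0.1, -0.7, 0.3]
grip_width: 85.8
```

```bash
python3 -c "
from h import *
go([390,-301,260]); snap('wrist','w3.png'); d=load('w3.png'); print(proj(d,[390,-301,83]),proj(d,[390,-301,0])); snap('top','t3.png')
"
```

```text
tcp [ 392.2 -296.8  261.5] washer [-273.6 -191.   261.5] t 4.42 F [ 0.1 -0.7  0.3] w 85.8
tool shift cm [0.41 0.24 0.15] rows>= 0.1 toolx yaw -1.5323
[260.78611917 187.86325401] [260.01451978 167.23799777]
```

View pics/w3.png

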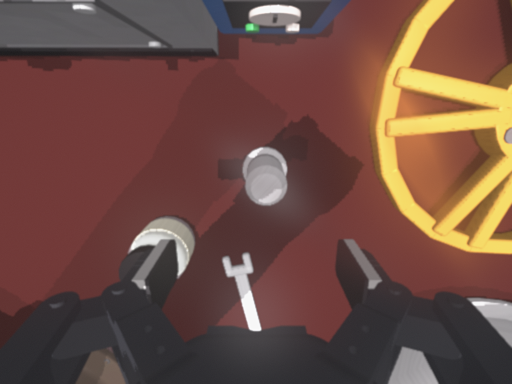

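View pics/t3.png

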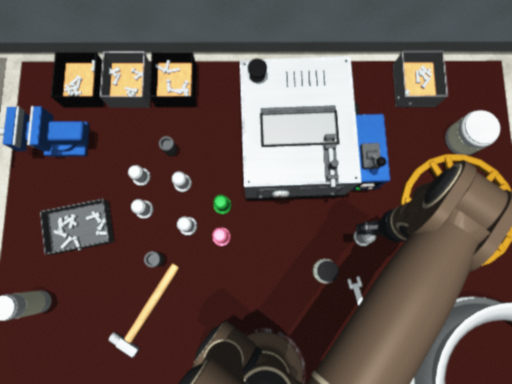

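Request:
send_rows(targets=[[0.85, 0.15, 3.0, 0, 1], [0, 0, 4, 0, 1], [0, 0, 4, 0, 1], [0, 0, 3, 0, 1], [0, 0, 1.2, 0, 1]])

```text
time_s: 4.93
eef_pos: [392.8, -305.6, 112.3]
ee_rot: [0.0, 0.721, -0.693, -0.001]
force: [-1.2, 0.9, -0.4]
grip_width: 85.4
```

Request:
send_rows(targets=[[0, 0, 0, 0, 0.3], [0, 0, 0, 0, 0], [0, 0, 0, 0, 0], [0, 0, 0, 0, 0], [0, 0, 0, 0, 0]])

```text
time_s: 5.35
eef_pos: [394.7, -306.9, 117.2]
ee_rot: [-0.0, 0.721, -0.693, 0.002]
force: [-0.5, 0.9, 4.9]
grip_width: 40.0
```

```bash
python3 -c "
from h import *
go([390,-305,109]); snap('wrist','w4.png')
"
```

```text
tcp [ 394.7 -306.9  117.2] washer [-271.6 -201.2  117.2] t 5.35 F [-0.5  0.9  4.9] w 40.0
tool shift cm [-0.21  0.46  0.82] rows>= 0.2 toolx yaw -1.5308
```

View pics/w4.png

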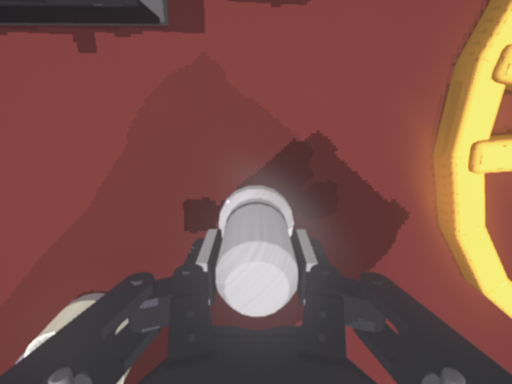

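Request:
send_rows(targets=[[0, 0, -1.5, 0, 0], [0, 0, -3, 0, 0], [0, 0, -4, 0, 0], [0, 0, -3, 0, 0], [-3.3, 0, -2.3, 0, 0]])

```text
time_s: 5.82
eef_pos: [393.3, -276.6, 256.5]
ee_rot: [0.0, 0.72, -0.694, 0.003]
force: [1.6, -0.1, -2.5]
grip_width: 39.7
```

Request:
send_rows(targets=[[-3.3, 0, -2.3, 0, 0], [-3.3, 0, -2.3, 0, 0], [-3.3, 0, -2.3, 0, 0], [-3.3, 0, -2.3, 0, 0], [-3.3, 0, -2.3, 0, 0]])

```text
time_s: 6.23
eef_pos: [384.6, -106.8, 369.9]
ee_rot: [-0.0, 0.721, -0.693, 0.001]
force: [1.8, -0.1, -2.9]
grip_width: 40.0
```

```bash
python3 -c "
from h import *
go(w2(-11,30,380)); print(np.round(Rt()[:,2],3))
"
```

```text
tcp [ 384.6 -106.8  369.9] washer [-273.7   -0.9  369.9] t 6.23 F [ 1.8 -0.1 -2.9] w 40.0
tool shift cm [ -3.11 -26.27  -0.96] rows>= 6.5 toolx yaw -1.5316
[ 0.002 -0.001 -1.   ]
```

Request:
send_rows(targets=[[-0.6, -3.7, -0.4, 0, 0], [-0.6, -3.7, -0.4, 0, 0], [-0.6, -3.7, -0.2, 0, 0], [-0.6, -3.8, 0, 0, 0], [-0.6, -3.8, 0, 0, 0]])

```text
time_s: 6.65
eef_pos: [572.5, -70.0, 379.1]
ee_rot: [-0.001, 0.721, -0.693, 0.001]
force: [0.9, -1.3, -2.4]
grip_width: 39.8
```

Request:
send_rows(targets=[[-0.1, -3.8, 0, 0, 0], [0, -3.8, 0, 0, 0], [0, 0, 0, 0, 0]])

```text
time_s: 6.9
eef_pos: [653.4, -66.2, 372.0]
ee_rot: [0.001, 0.722, -0.692, -0.002]
force: [-0.9, -1.6, -6.0]
grip_width: 40.3
```

```bash
python3 -c "
from h import *
go(w2(-11,30,380)); print(np.round(Rt()[:,2],3)); snap('wrist','w5.png');snap('scene','s5.png')
a=cv2.imread('pics/s5.png'); cv2.imwrite('pics/s5z.png',cv2.resize(a[60:280,40:270],None,fx=2.6,fy=2.6,interpolation=3))
"
```

```text
tcp [653.4 -66.2 372. ] washer [ -3.5  29.  372. ] t 6.9 F [-0.9 -1.6 -6. ] w 40.3
tool shift cm [-0.1   0.76 -0.79] rows>= 0.3 toolx yaw -1.5295
[-0.004  0.001 -1.   ]
```

View pics/w5.png

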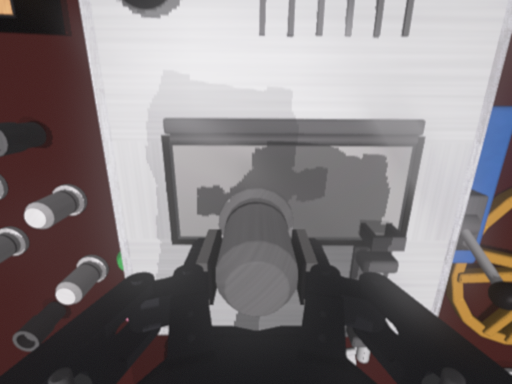

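View pics/s5z.png

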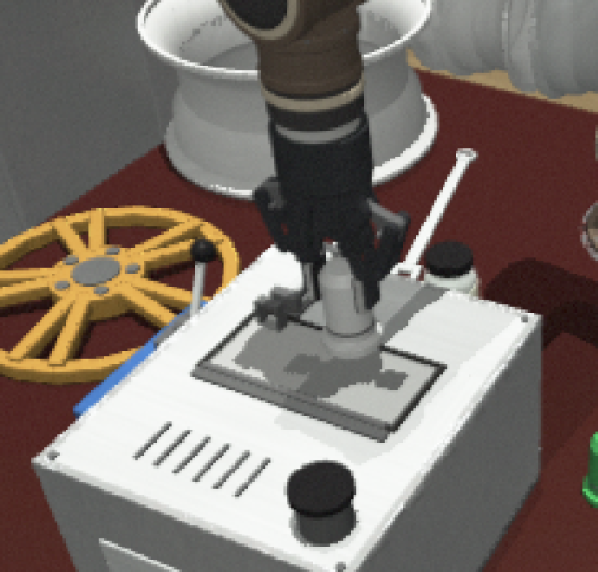

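```bash
python3 -c "
from h import *
s=r.state()
d=load('w5.png'); R=Rt(); p=s['eef_pos']
for dep in (108,112):
  for off in (-4,0,4,8): print(dep,off,proj(d,p+R@np.array([0,-27+off,dep])).round(1), proj(d,p+R@np.array([27,off,dep])).round(1),proj(d,p+R@np.array([-27,off,dep])).round(1))
im=d['im']; print(im[175:200,256].tolist())
"
```

```text
108 -4 [255.9 182.3] [294.8 219.7] [217.  219.7]
108 0 [255.9 188.1] [294.6 225. ] [217.2 224.9]
108 4 [255.9 193.7] [294.3 230.2] [217.5 230.1]
108 8 [255.9 199.3] [294.1 235.3] [217.7 235.3]
112 -4 [255.9 180.7] [294.1 217.4] [217.7 217.3]
112 0 [255.9 186.3] [293.8 222.5] [218.  222.5]
112 4 [255.9 191.9] [293.6 227.7] [218.2 227.6]
112 8 [255.9 197.4] [293.4 232.7] [218.5 232.7]
[[111, 109, 110], [111, 109, 110], [110, 108, 109], [111, 109, 109], [110, 108, 109], [110, 108, 109], [109, 107, 108], [109, 107, 108], [109, 107, 108], [108, 106, 107], [107, 104, 106], [107, 104, 106], [108, 106, 107], [113, 112, 114], [120, 118, 120], [123, 121, 123], [124, 122, 124], [123, 121, 123], [123, 121, 123], [123, 121, 123], [124, 121, 124], [122, 120, 122], [118, 116, 118], [109, 107, 109], [103, 101, 102]]
```

Request:
send_rows(targets=[[-0.1, 0.7, 0, 0, 0], [0, 0, 0, 0, 0], [0, 0, 0, 0, 0]])

```text
time_s: 7.25
eef_pos: [638.0, -66.2, 380.0]
ee_rot: [-0.001, 0.721, -0.693, 0.001]
force: [-0.9, 0.7, -2.7]
grip_width: 39.9
```

```bash
python3 -c "
from h import *
go(w2(-11,30,265))
"
```

```text
tcp [638.  -66.2 380. ] washer [-18.8  29.6 380. ] t 7.25 F [-0.9  0.7 -2.7] w 39.9
tool shift cm [-0.05 -0.75 11.51] rows>= 2.8 toolx yaw -1.5314
```

Request:
send_rows(targets=[[0, 0, 0, 0, 0], [0, 0, 0, 0, 0]])

```text
time_s: 7.42
eef_pos: [638.9, -66.2, 379.1]
ee_rot: [-0.001, 0.721, -0.693, 0.001]
force: [0.3, 0.1, -3.3]
grip_width: 40.0
```

Request:
send_rows(targets=[[-0.1, -0.65, 0, 0, 0], [0, 0, 1.5, 0, 0], [0, 0, 1.5, 0, 0], [0, 0, 0, 0, 0], [0, 0, 0, 0, 0]])

```text
time_s: 7.83
eef_pos: [646.2, -64.7, 346.9]
ee_rot: [0.001, 0.721, -0.693, -0.001]
force: [-0.2, -0.8, -2.4]
grip_width: 40.2
```

```bash
python3 -c "
from h import *
go(w2(-11,30,265))
"
```

```text
tcp [646.2 -64.7 346.9] washer [-10.6  30.7 346.9] t 7.83 F [-0.2 -0.8 -2.4] w 40.2
tool shift cm [0.07 0.02 8.19] rows>= 2.0 toolx yaw -1.531
```

Request:
send_rows(targets=[[0, 0, 1.5, 0, 0], [0, 0, 1.5, 0, 0], [0, 0, 1.5, 0, 0], [0, 0, 1.5, 0, 0]])

```text
time_s: 8.17
eef_pos: [646.8, -64.9, 289.8]
ee_rot: [-0.001, 0.721, -0.693, 0.001]
force: [-2.1, -0.0, 1.4]
grip_width: 39.9
```

Request:
send_rows(targets=[[0, 0, 1.5, 0, 0], [0, 0, 1.0, 0, 0], [0, 0, 0, 0, 0], [0, 0, 0, 0, 0]])

```text
time_s: 8.5
eef_pos: [645.4, -64.8, 262.1]
ee_rot: [0.001, 0.721, -0.693, -0.001]
force: [-3.7, -0.3, -4.9]
grip_width: 39.9
```

```bash
python3 -c "
from h import *
go(w2(-11,30,260)); snap('wrist','w6.png');snap('scene','s6.png')
a=cv2.imread('pics/s6.png'); cv2.imwrite('pics/s6z.png',cv2.resize(a[100:260,80:250],None,fx=3.5,fy=3.5,interpolation=3))
"
```

```text
tcp [645.4 -64.8 262.1] washer [-11.4  30.7 262.1] t 8.5 F [-3.7 -0.3 -4.9] w 39.9
tool shift cm [ 0.07 -0.04  0.21] rows>= 0.1 toolx yaw -1.5311
```

View pics/s6z.png

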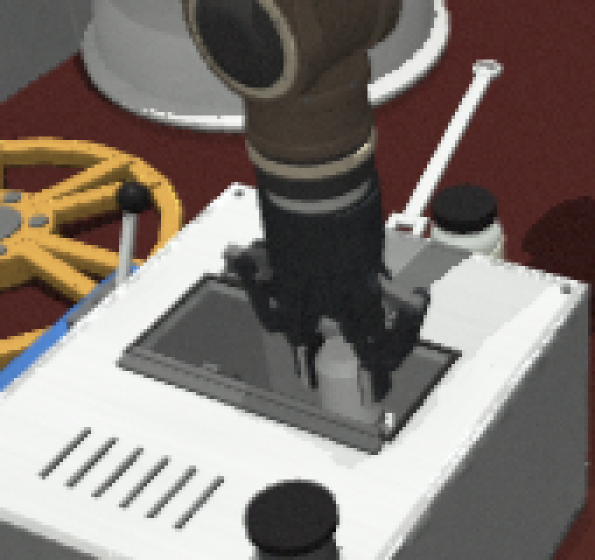

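View pics/w6.png

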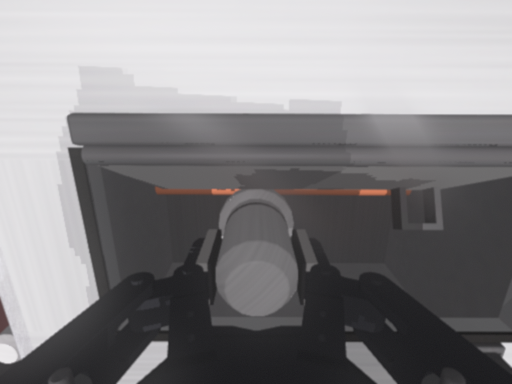

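Request:
send_rows(targets=[[0, 0, 0.6, 0, 0], [0, 0, 0, 0, 0.7], [0, 0, 0, 0, 0.7], [0, 0, 0, 0, 0.7]])

```text
time_s: 8.93
eef_pos: [646.7, -64.6, 258.0]
ee_rot: [-0.001, 0.721, -0.693, 0.001]
force: [-3.5, 1.2, 3.3]
grip_width: 59.9
```

```bash
python3 -c "
from h import *
go(w2(-11,30,260)); snap('wrist','w7.png')
"
```

```text
tcp [646.7 -64.6 258. ] washer [-10.   30.8 258. ] t 8.93 F [-3.5  1.2  3.3] w 59.9
tool shift cm [ 0.08  0.1  -0.2 ] rows>= 0.1 toolx yaw -1.5309
```

View pics/w7.png

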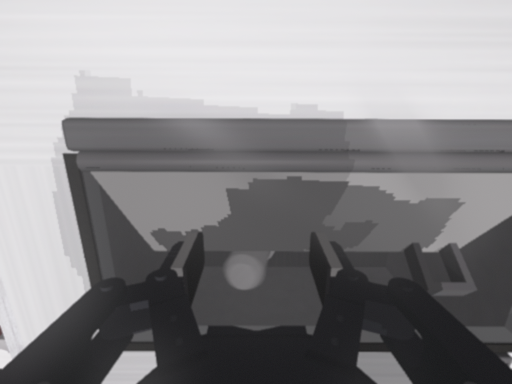

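Request:
send_rows(targets=[[0, 0, -2, 0, 0.7], [0, 0, -3, 0, 0.7], [0, 0, -3, 0, 1], [0, 0, -2, 0, 1]])

```text
time_s: 9.32
eef_pos: [646.8, -64.9, 360.2]
ee_rot: [-0.001, 0.721, -0.693, 0.002]
force: [0.0, 0.2, 0.1]
grip_width: 81.4
```

```bash
python3 -c "
from h import *
go([420,225,260]); snap('scene','s8.png')
a=cv2.imread('pics/s8.png'); cv2.imwrite('pics/s8z.png',cv2.resize(a[100:340,80:400],None,fx=2.4,fy=2.4,interpolation=3))
"
```

```text
tcp [646.8 -64.9 360.2] washer [ -9.9  30.5 360.2] t 9.32 F [0.  0.2 0.1] w 81.4
tool shift cm [-29.88  21.56   9.89] rows>= 9.3 toolx yaw -1.531
```

View pics/s8z.png

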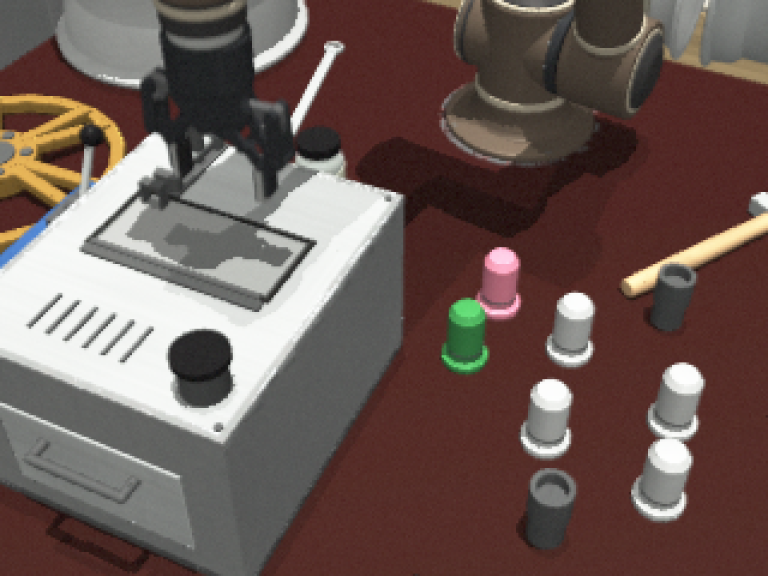

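Request:
send_rows(targets=[[-3.0, 2.15, 0, 0, 1], [-3.0, 2.15, 0, 0, 1], [-3.0, 2.15, 0, 0, 1], [-3.0, 2.15, 0, 0, 1], [-3.0, 2.15, 0, 0, 1]])

```text
time_s: 9.78
eef_pos: [534.0, 51.2, 357.2]
ee_rot: [-0.009, 0.737, -0.676, -0.008]
force: [0.2, 1.0, 0.3]
grip_width: 85.7
```

Request:
send_rows(targets=[[-3.0, 2.15, 0, 0, 1], [-3.0, 2.15, 1.8, 0, 1], [-3.0, 2.15, 1.8, 0, 1], [-3.0, 2.15, 1.8, 0, 1], [-2.9, 2.1, 1.8, 0, 1]])

```text
time_s: 10.2
eef_pos: [421.5, 102.6, 291.6]
ee_rot: [-0.028, 0.772, -0.634, -0.033]
force: [0.9, -0.0, 0.1]
grip_width: 85.6
```

Request:
send_rows(targets=[[0, 0, 2, 0, 1], [0, 0, 0, 0, 1], [0, 0, 0, 0, 1]])

```text
time_s: 10.45
eef_pos: [422.0, 102.7, 272.1]
ee_rot: [-0.027, 0.772, -0.634, -0.034]
force: [0.9, -0.7, -0.6]
grip_width: 85.2
```

```bash
cat >> h.py <<'E'
def look(f,X):
    """wrist picture; bright tops near expected X (world xy) -> xy at z=80"""
    go(list(X)+[112]); im=snap('wrist',f); d=load(f); hsv=cv2.cvtColor(im,cv2.COLOR_RGB2HSV)
    m=((hsv[...,2]>70)&(hsv[...,1]<70)).astype(np.uint8); m[300:]=0
    n,l,s,c=cv2.connectedComponentsWithStats(m)
    print('expected top px',proj(d,list(X)+[83]).round(1))
    for i in range(1,n):
        if 300<s[i,4]<12000: print('blob',s[i],c[i].round(1))
E
python3 -c "
from h import *
look('w9.png',[423,225])"
```

```text
tcp [422.  102.7 272.1] washer [-227.9  207.   272.1] t 10.45 F [ 0.9 -0.7 -0.6] w 85.2
tool shift cm [-10.55  -2.47  16.99] rows>= 4.9 toolx yaw -1.3758
expected top px [151.9 156.8]
blob [ 120    0   79   50 2803] [163.9  20.2]
blob [   0   50   97   54 3957] [48.6 76.3]
blob [ 134  112   83   64 3166] [171.5 145.1]
blob [ 53 205  38  37 807] [ 72.4 223.1]
blob [131 239  39  51 645] [148.7 264. ]
blob [344 239  38  50 559] [363.6 263.5]
blob [431 280  61  20 651] [463.  290.1]
```

View pics/w9.png

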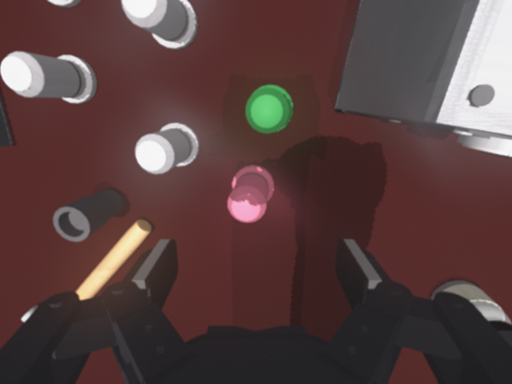

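Request:
send_rows(targets=[[0, 0, 0, -0.12, 1], [0, 0, 0, -0.12, 1], [0, 0, 0, -0.12, 1], [0, 0, 0, -0.12, 1], [0, 0, 0, -0.12, 1]])

```text
time_s: 10.92
eef_pos: [423.6, 102.6, 273.5]
ee_rot: [-0.037, 0.926, -0.376, -0.023]
force: [1.1, -0.6, 0.4]
grip_width: 85.3
```

```bash
python3 -c "
from h import *
print(Rt().round(3), r.state()['qpos'].round(3)); go([423,225,260])"
```

```text
[[ 0.717 -0.697 -0.015]
 [-0.694 -0.715  0.086]
 [-0.07  -0.051 -0.996]] [ 0.193 -0.042 -0.284  1.327  0.087  2.535]
tcp [423.6 102.6 273.5] washer [-226.3  206.8  273.5] t 10.92 F [ 1.1 -0.6  0.4] w 85.3
tool shift cm [-8.44 -8.64  2.39] rows>= 3.0 toolx yaw -0.7689
```

Request:
send_rows(targets=[[0, 0, -2, -0.12, 1], [0, 0, -2, -0.12, 1], [0, 0, -2, -0.12, 1], [0, 0, -2, -0.12, 1], [0, 0, -2, -0.12, 1]])

```text
time_s: 11.33
eef_pos: [425.0, 93.9, 374.1]
ee_rot: [-0.042, 0.995, -0.085, -0.011]
force: [0.5, -0.1, 0.3]
grip_width: 85.8
```

Request:
send_rows(targets=[[0, 0, 0, -0.12, 1], [0, 0, 0, -0.12, 1], [0, 0, 0, -0.12, 1], [0, 0, 0, -0.12, 1], [0, 0, 0, -0.12, 1]])

```text
time_s: 11.75
eef_pos: [425.1, 94.0, 373.2]
ee_rot: [-0.043, 0.976, 0.213, 0.002]
force: [-0.3, -0.2, 0.1]
grip_width: 85.2
```

Request:
send_rows(targets=[[0, 0, 0, -0.12, 1], [0, 0, 0, -0.12, 1], [0, 0, 0, -0.12, 1], [0, 0, 0, -0.12, 1], [0, 0, 0, -0.12, 1]])

```text
time_s: 12.17
eef_pos: [425.1, 94.0, 373.1]
ee_rot: [-0.041, 0.87, 0.492, 0.015]
force: [-0.2, 1.1, 0.4]
grip_width: 85.5
```

Request:
send_rows(targets=[[0, 0, 0, -0.12, 1], [0, 0, 0, -0.12, 1], [0, 0, 0, -0.12, 1], [0, 0, 0, -0.12, 1], [0, 0, 0, 0, 1]])

```text
time_s: 12.58
eef_pos: [425.0, 94.0, 373.0]
ee_rot: [-0.036, 0.729, 0.683, 0.024]
force: [-0.1, 0.4, 0.3]
grip_width: 85.3
```

```bash
python3 -c "
from h import *
print(Rt().round(3), r.state()['qpos'].round(3)); go([423,225,260])"
```

```text
[[ 0.065  0.998 -0.015]
 [ 0.994 -0.064  0.086]
 [ 0.084 -0.021 -0.996]] [ 0.173 -0.034 -0.059  1.547  0.087  0.238]
tcp [425.  94. 373.] washer [-225.3  198.2  373. ] t 12.58 F [-0.1  0.4  0.3] w 85.3
tool shift cm [12.06 -0.8  12.38] rows>= 4.2 toolx yaw 1.5054
```

Request:
send_rows(targets=[[0, 0, 0, -0.12, 1], [0, 0, 0, -0.12, 1], [0, 0, 0, -0.12, 1], [0, 0, 0, -0.12, 1], [0, 0, 0, -0.12, 1]])

```text
time_s: 13.0
eef_pos: [424.7, 94.0, 372.6]
ee_rot: [-0.028, 0.495, 0.868, 0.033]
force: [-1.1, -0.7, 0.3]
grip_width: 85.5
```

Request:
send_rows(targets=[[0, 0, 0, -0.12, 1], [0, 0, 0, -0.12, 1], [0, 0, 0, -0.12, 1], [0, 0, 0, -0.12, 1], [0, 0, 0, -0.12, 1]])

```text
time_s: 13.42
eef_pos: [424.7, 94.0, 372.6]
ee_rot: [-0.017, 0.216, 0.975, 0.04]
force: [0.1, -0.4, 1.0]
grip_width: 85.2
```

Request:
send_rows(targets=[[0, 0, 0, -0.12, 1], [0, 0, 0, -0.12, 1], [0, 0, 0, -0.12, 1], [0, 0, 0, -0.12, 1], [0, 0, 0, -0.12, 1]])

```text
time_s: 13.83
eef_pos: [424.7, 94.0, 372.6]
ee_rot: [-0.004, -0.082, 0.996, 0.043]
force: [0.7, 0.3, 0.0]
grip_width: 85.3
```

Request:
send_rows(targets=[[0, 0, 0, -0.12, 1], [0, 0, 0, -0.12, 1], [0, 0, 0, -0.12, 1], [0, 0, 0, -0.12, 1], [0, 0, 0, -0.12, 1]])

```text
time_s: 14.25
eef_pos: [424.7, 94.0, 372.6]
ee_rot: [0.009, -0.372, 0.927, 0.043]
force: [0.4, 0.6, 0.7]
grip_width: 85.1
```

Request:
send_rows(targets=[[0, 0, 0, -0.12, 1], [0, 0, 0, -0.12, 1], [0, 0, 0, -0.12, 1], [0, 0, 0, -0.12, 1], [0, 0, 0, -0.12, 1]])

```text
time_s: 14.67
eef_pos: [424.7, 94.0, 372.6]
ee_rot: [0.021, -0.63, 0.776, 0.038]
force: [-0.1, 0.0, 1.0]
grip_width: 85.5
```

```bash
python3 -c "
from h import *
print(Rt().round(3), r.state()['qpos'].round(3)); go([423,80,375])"
```

```text
[[-0.206 -0.978 -0.016]
 [-0.975  0.204  0.085]
 [-0.08   0.033 -0.996]] [ 0.173 -0.035 -0.06   1.546  0.087 -2.761]
tcp [424.7  94.  372.6] washer [-225.6  198.2  372.6] t 14.67 F [-0.1  0.   1. ] w 85.5
tool shift cm [ 1.38 -0.11 -0.36] rows>= 0.3 toolx yaw -1.7789
```

Request:
send_rows(targets=[[0, 0, 0, -0.12, 1], [0, 0, 0, -0.12, 1], [0, 0, 0, -0.12, 1], [2, 0, 0, 0, 1], [2, 0, 0, 0, 1]])

```text
time_s: 15.08
eef_pos: [428.0, 72.3, 369.2]
ee_rot: [-0.023, 0.75, -0.661, -0.028]
force: [0.1, -0.4, 0.3]
grip_width: 85.5
```

```bash
python3 -c "
from h import *
print(Rt().round(3), r.state()['qpos'].round(3)); go([423,80,375])"
```

```text
[[ 0.125 -0.992 -0.012]
 [-0.989 -0.126  0.072]
 [-0.073  0.003 -0.997]] [ 0.13  -0.036 -0.068  1.542  0.073 -3.138]
tcp [428.   72.3 369.2] washer [-223.2  176.4  369.2] t 15.08 F [ 0.1 -0.4  0.3] w 85.5
tool shift cm [-0.86  0.4  -0.52] rows>= 0.3 toolx yaw -1.4449
```

Request:
send_rows(targets=[[3, 0, -0.2, 0, 1], [3, 0, -0.2, 0, 1], [3, 0, -0.2, 0, 1], [3, 0, -0.2, 0, 1], [3, 0, -0.2, 0, 1]])

```text
time_s: 15.5
eef_pos: [434.1, 11.8, 371.6]
ee_rot: [0.0, 0.715, -0.699, -0.004]
force: [0.3, -0.2, -0.0]
grip_width: 85.6
```

```bash
python3 -c "
from h import *
print(Rt().round(3), r.state()['qpos'].round(3)); go([423,80,375])"
```

```text
[[ 0.023 -1.    -0.005]
 [-1.    -0.023  0.005]
 [-0.005  0.005 -1.   ]] [ 0.025 -0.032 -0.058  1.55   0.005 -3.14 ]
tcp [434.1  11.8 371.6] washer [-219.4  115.7  371.6] t 15.5 F [ 0.3 -0.2 -0. ] w 85.6
tool shift cm [-6.84  0.96 -0.3 ] rows>= 1.7 toolx yaw -1.5477
```

Request:
send_rows(targets=[[0, 0, 0, 0.12, 1], [0, 0, 0, 0.12, 1], [0, 0, 0, 0.12, 1], [0, 0, 0, 0.12, 1], [0, 0, 0, 0.12, 1]])

```text
time_s: 15.92
eef_pos: [434.1, 12.4, 371.6]
ee_rot: [-0.001, -0.475, 0.88, 0.004]
force: [-0.4, -0.6, 0.0]
grip_width: 85.5
```

Request:
send_rows(targets=[[0, 0, 0, 0.12, 1], [0, 0, 0, 0.12, 1], [0, 0, 0, 0.12, 1], [0, 0, 0, 0.12, 1], [0, 0, 0, 0.12, 1]])

```text
time_s: 16.33
eef_pos: [434.1, 12.4, 371.6]
ee_rot: [-0.002, -0.193, 0.981, 0.003]
force: [-0.1, -0.2, 0.3]
grip_width: 85.6
```

Request:
send_rows(targets=[[0, 0, 0, 0.12, 1], [0, 0, 0, 0.12, 1], [0, 0, 0, 0.12, 1], [0, 0, 0, 0.12, 1], [0, 0, 0, 0.12, 1]])

```text
time_s: 16.75
eef_pos: [434.0, 12.4, 371.6]
ee_rot: [-0.003, 0.105, 0.994, 0.002]
force: [0.9, 0.5, -0.4]
grip_width: 85.5
```

Request:
send_rows(targets=[[0, 0, 0, 0.12, 1], [0, 0, 0, 0.12, 1], [0, 0, 0, 0.12, 1], [0, 0, 0, 0.12, 1], [0, 0, 0, 0.12, 1]])

```text
time_s: 17.17
eef_pos: [434.1, 12.4, 371.6]
ee_rot: [-0.004, 0.394, 0.919, 0.002]
force: [0.1, -0.7, 0.5]
grip_width: 85.7
```

Request:
send_rows(targets=[[0, 0, 0, 0.12, 1], [0, 0, 0, 0.12, 1], [0, 0, 0, 0.12, 1], [0, 0, 0, 0.12, 1], [0, 0, 0, 0.12, 1]])

```text
time_s: 17.58
eef_pos: [434.1, 12.4, 371.6]
ee_rot: [-0.004, 0.648, 0.761, 0.0]
force: [1.5, -1.2, 0.4]
grip_width: 85.4
```

Request:
send_rows(targets=[[0, 0, 0, 0.12, 1], [0, 0, 0, 0, 1]])

```text
time_s: 17.75
eef_pos: [434.1, 12.5, 371.6]
ee_rot: [-0.004, 0.692, 0.722, 0.0]
force: [0.1, 0.3, 0.2]
grip_width: 85.3
```

```bash
python3 -c "
from h import *
print(Rt().round(3), r.state()['qpos'].round(3)); go([423,225,265])"
```

```text
[[-0.043  0.999 -0.005]
 [ 0.999  0.043  0.006]
 [ 0.006 -0.005 -1.   ]] [ 0.026 -0.032 -0.058  1.55   0.006 -0.017]
tcp [434.1  12.5 371.6] washer [-219.5  116.4  371.6] t 17.75 F [0.1 0.3 0.2] w 85.3
tool shift cm [21.22 -0.14 10.78] rows>= 5.8 toolx yaw 1.6138
```

Request:
send_rows(targets=[[3.55, 0, 1.8, 0, 1], [3.55, 0, 1.8, 0, 1], [3.55, 0, 1.8, 0, 1], [3.55, 0, 1.8, 0, 1], [3.55, 0, 1.8, 0, 1]])

```text
time_s: 18.17
eef_pos: [424.9, 192.0, 282.1]
ee_rot: [-0.004, 0.689, 0.724, 0.001]
force: [1.3, 0.9, 0.4]
grip_width: 85.1
```

Request:
send_rows(targets=[[3.5, 0, 1.8, 0, 1], [0, 0, 0, 0, 1], [0, 0, 0, 0, 1], [0, 0, 0, 0, 1]])

```text
time_s: 18.5
eef_pos: [423.4, 225.7, 265.1]
ee_rot: [-0.004, 0.689, 0.724, 0.0]
force: [0.6, -0.0, -0.1]
grip_width: 85.4
```

```bash
python3 -c "
from h import *
look('w10.png',[423,225])"
```

```text
tcp [423.4 225.7 265.1] washer [-221.6  329.9  265.1] t 18.5 F [ 0.6 -0.  -0.1] w 85.4
tool shift cm [-0.16  0.04 15.3 ] rows>= 3.7 toolx yaw 1.6203
expected top px [255.3 187.3]
blob [ 286    0   64   70 1798] [315.5  31. ]
blob [ 323   54   67   53 2673] [358.   81.5]
blob [132 126  34  38 961] [148.2 145.4]
blob [ 421  128   91  123 8459] [474.6 190.8]
blob [ 223  141   69   64 2952] [254.4 172.8]
blob [ 329  191   99  109 6440] [368.  250.1]
blob [    0   219   178    81 10789] [ 79.1 264.7]
blob [ 247  245   42   55 1958] [267.8 273.4]
```

View pics/w10.png

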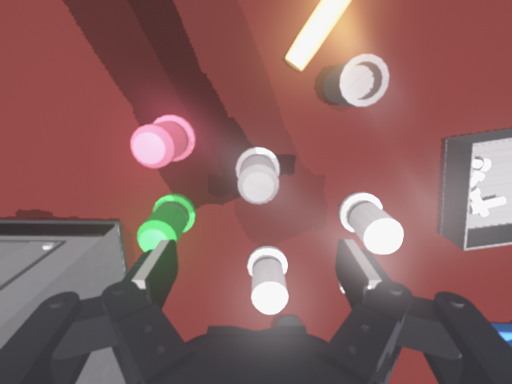

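```bash
python3 -c "
from h import *
d=load('w10.png'); print(onz(d,259,182,83).round(1), proj(d,[423,225,9]))
cv2.imwrite('pics/w10z.png',cv2.resize(cv2.imread('pics/w10.png')[130:220,210:310],None,fx=6,fy=6,interpolation=0))"
```

```text
[417.6 228.3  83. ] [255.18478217 169.3474124 ]
```

View pics/w10z.png

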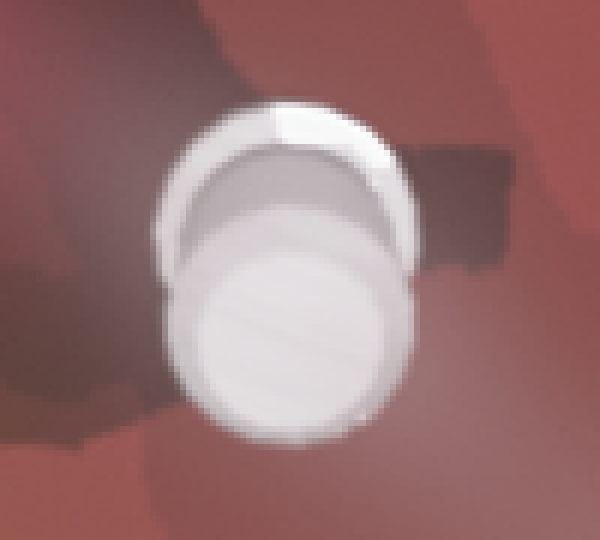

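Request:
send_rows(targets=[[0.25, 0, 3.5, 0, 1], [0, 0, 4, 0, 1], [0, 0, 4, 0, 1], [0, 0, 3, 0, 1], [0, 0, 1, 0, 1]])

```text
time_s: 18.97
eef_pos: [420.9, 227.1, 106.5]
ee_rot: [-0.005, 0.691, 0.723, -0.002]
force: [-1.0, -0.3, 0.5]
grip_width: 85.3
```

Request:
send_rows(targets=[[0, 0, 0, 0, 0.3], [0, 0, 0, 0, 0], [0, 0, 0, 0, 0], [0, 0, 0, 0, 0], [0, 0, 0, 0, 0]])

```text
time_s: 19.38
eef_pos: [424.1, 230.0, 112.6]
ee_rot: [-0.003, 0.69, 0.724, 0.003]
force: [-0.4, -1.2, 6.5]
grip_width: 40.5
```

```bash
cat >> h.py <<'E'
def held(f):
    """where the flange's far rim (from the camera) should show for tool-y offsets of the cap, foot depth 110..117"""
    s=r.state(); im=snap('wrist',f); d=load(f); R=Rt(); p=s['eef_pos']
    for o in(-4,0,4): print('off',o,proj(d,p+R@np.array([0,-27+o,105])).round(1),'R',proj(d,p+R@np.array([27,o,105])).round(1),'L',proj(d,p+R@np.array([-27,o,105])).round(1))
E
python3 -c "
from h import *
go(w2(-11,30,380)); held('w11.png')
cv2.imwrite('pics/w11z.png',cv2.resize(cv2.imread('pics/w11.png')[150:330,170:340],None,fx=3,fy=3,interpolation=0))"
```

```text
tcp [424.1 230.  112.6] washer [-220.8  334.1  112.6] t 19.38 F [-0.4 -1.2  6.5] w 40.5
tool shift cm [-30.36  20.74 -26.98] rows>= 11.1 toolx yaw 1.6182
off -4 [257.3 176.8] R [296.3 214.5] L [218.2 214.5]
off 0 [257.3 182.6] R [296.1 219.8] L [218.4 219.8]
off 4 [257.3 188.3] R [295.8 225.1] L [218.7 225.1]
```

View pics/w11z.png

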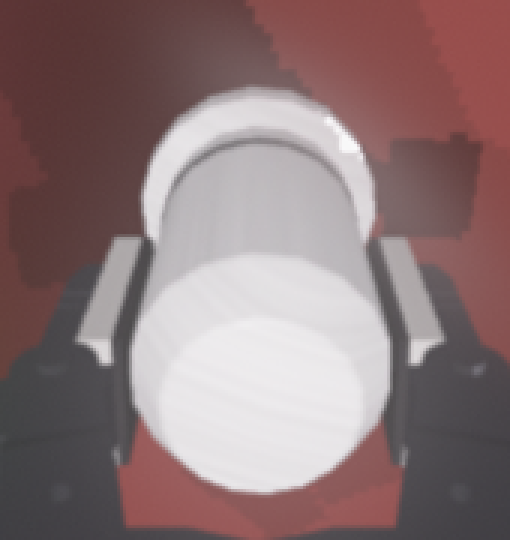

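Request:
send_rows(targets=[[0, 0, -1.5, 0, 0], [0, 0, -4, 0, 0], [0, 0, -4, 0, 0], [-2, 0, -3.4, 0, 0], [-2.5, 0, -3.2, 0, 0]])

```text
time_s: 19.85
eef_pos: [425.5, 184.2, 274.1]
ee_rot: [-0.004, 0.689, 0.725, 0.002]
force: [0.8, -1.2, -3.1]
grip_width: 40.0
```

Request:
send_rows(targets=[[-2.5, 0, -3.2, 0, 0], [-2.5, 0, -3.2, 0, 0], [-2.5, 0, -3.2, 0, 0], [-3.2, 2.5, -0.5, 0, 0], [-3, 2.8, 0, 0, 0]])

```text
time_s: 20.27
eef_pos: [485.4, 47.4, 376.0]
ee_rot: [-0.001, 0.69, 0.724, 0.004]
force: [1.3, 0.7, -3.7]
grip_width: 40.2
```

```bash
python3 -c "
from h import *
go(w2(-9,30,375))"
```

```text
tcp [485.4  47.4 376. ] washer [-166.7  149.2  376. ] t 20.27 F [ 1.3  0.7 -3.7] w 40.2
tool shift cm [-12.06  15.67   0.08] rows>= 4.8 toolx yaw 1.6198
```

Request:
send_rows(targets=[[-2.4, 3.1, 0, 0, 0], [-2.4, 3.1, 0, 0, 0], [-2.4, 3.1, 0, 0, 0], [-2.4, 3.1, 0, 0, 0], [-2.4, 3.1, 0, 0, 0]])

```text
time_s: 20.68
eef_pos: [647.0, -65.2, 370.1]
ee_rot: [-0.003, 0.69, 0.724, 0.001]
force: [1.0, 1.1, -1.0]
grip_width: 40.2
```

Request:
send_rows(targets=[[0, 0, 0, 0, 0], [0, 0, 0, 0, 0], [0, 0, 0, 0, 0]])

```text
time_s: 20.93
eef_pos: [645.7, -63.8, 369.0]
ee_rot: [-0.004, 0.69, 0.724, 0.0]
force: [0.2, -0.1, -3.4]
grip_width: 40.4
```

```bash
python3 -c "
from h import *
go(w2(-9,30,375)); held('w12.png')"
```

```text
tcp [645.7 -63.8 369. ] washer [-11.   31.7 369. ] t 20.93 F [ 0.2 -0.1 -3.4] w 40.4
tool shift cm [-0.16  0.2  -0.6 ] rows>= 0.2 toolx yaw 1.6181
off -4 [257.3 177. ] R [296.3 214.7] L [218.2 214.7]
off 0 [257.3 182.8] R [296.1 220. ] L [218.5 220. ]
off 4 [257.3 188.5] R [295.8 225.3] L [218.7 225.3]
```

View pics/w12.png

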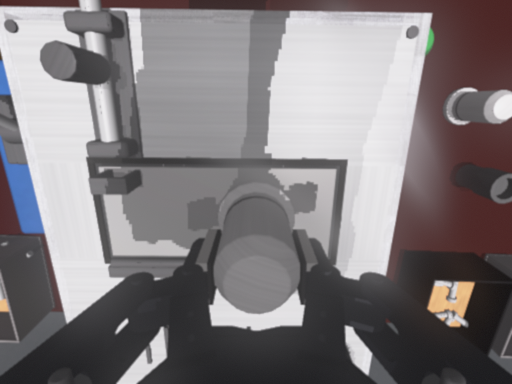

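Request:
send_rows(targets=[[-0.15, 0.15, 1.0, 0, 0], [0, 0, 2, 0, 0], [0, 0, 1.5, 0, 0], [0, 0, 1.5, 0, 0], [0, 0, 1.5, 0, 0]])

```text
time_s: 21.4
eef_pos: [646.0, -63.9, 295.6]
ee_rot: [-0.003, 0.69, 0.724, 0.002]
force: [-2.7, 0.9, 2.9]
grip_width: 40.3
```

Request:
send_rows(targets=[[0, 0, 1.5, 0, 0], [0, 0, 1.5, 0, 0], [0, 0, 1.2, 0, 0], [0, 0, 0, 0, 0], [0, 0, 0, 0, 0]])

```text
time_s: 21.82
eef_pos: [644.6, -63.7, 251.3]
ee_rot: [-0.005, 0.69, 0.724, -0.001]
force: [-4.4, -0.0, -4.6]
grip_width: 40.4
```

```bash
python3 -c "
from h import *
go(w2(-10,30,252)); snap('wrist','w13.png')"
```

```text
tcp [644.6 -63.7 251.3] washer [-12.1  31.8 251.3] t 21.82 F [-4.4 -0.  -4.6] w 40.4
tool shift cm [-0.18  0.21 -0.07] rows>= 0.1 toolx yaw 1.6194
```

View pics/w13.png

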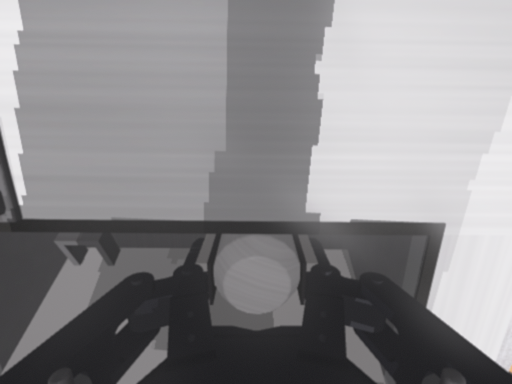

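Through; release.

Request:
send_rows(targets=[[0, 0, 0, 0, 0.7], [0, 0, 0, 0, 0.7], [0, 0, 0, 0, 0.7], [0, 0, 0, 0, 0.7]])

```text
time_s: 22.2
eef_pos: [647.5, -64.2, 253.6]
ee_rot: [-0.003, 0.69, 0.724, 0.002]
force: [-1.9, 1.8, 3.8]
grip_width: 59.6
```

```bash
python3 -c "
from h import *
go([423,225,260]); snap('wrist','w14.png')"
```

```text
tcp [647.5 -64.2 253.6] washer [ -9.3  31.2 253.6] t 22.2 F [-1.9  1.8  3.8] w 59.6
tool shift cm [ 29.97 -21.04  -0.4 ] rows>= 8.9 toolx yaw 1.6187
```

View pics/w14.png

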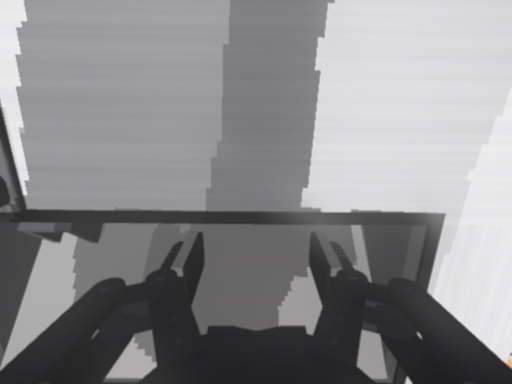

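Request:
send_rows(targets=[[0, 0, -2.5, 0, 0.7], [0, 0, -3, 0, 0.7], [0, 0, -3, 0, 1], [0, 0, -2, 0, 1]])

```text
time_s: 22.58
eef_pos: [648.0, -65.6, 360.1]
ee_rot: [-0.002, 0.69, 0.724, 0.002]
force: [0.5, -0.2, 0.3]
grip_width: 81.0
```

```bash
python3 -c "
from h import *
go([555,248,265]); snap('top','t14.png')"
```

```text
tcp [648.  -65.6 360.1] washer [ -8.8  29.8 360.1] t 22.58 F [ 0.5 -0.2  0.3] w 81.0
tool shift cm [31.71 -7.8   9.68] rows>= 8.3 toolx yaw 1.6183
```

View pics/t14.png

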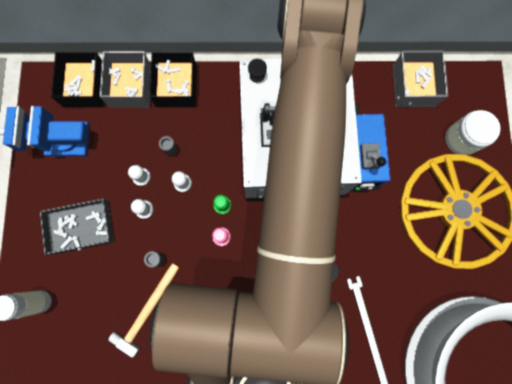

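Request:
send_rows(targets=[[3.9, -0.95, 0, 0, 1], [3.9, -0.95, 0, 0, 1], [3.9, -0.95, 0, 0, 1], [3.9, -0.95, 0, 0, 1], [3.2, -0.8, 2.4, 0, 1]])

```text
time_s: 23.05
eef_pos: [593.2, 122.7, 338.6]
ee_rot: [-0.001, 0.69, 0.724, 0.004]
force: [0.4, 1.1, 0.5]
grip_width: 85.4
```

Request:
send_rows(targets=[[3.2, -0.8, 2.4, 0, 1], [3.2, -0.8, 2.4, 0, 1], [3.2, -0.8, 2.4, 0, 1], [3.2, -0.8, 0, 0, 1]])

```text
time_s: 23.38
eef_pos: [552.3, 248.1, 258.0]
ee_rot: [-0.005, 0.69, 0.724, -0.002]
force: [0.4, -0.4, -2.0]
grip_width: 85.4
```

Request:
send_rows(targets=[[0, 0, 0, 0, 1], [0, 0, 0, 0, 1], [0, 0, 0, 0, 1]])

```text
time_s: 23.63
eef_pos: [554.5, 247.4, 263.6]
ee_rot: [-0.004, 0.69, 0.724, 0.001]
force: [0.4, 0.3, 0.8]
grip_width: 85.5
```

```bash
python3 -c "
from h import *
look('w15.png',[556,248])
d=load('w15.png'); print(proj(d,[556,248,9]))
cv2.imwrite('pics/w15z.png',cv2.resize(cv2.imread('pics/w15.png')[110:240,190:330],None,fx=4,fy=4,interpolation=0))"
```

```text
tcp [554.5 247.4 263.6] washer [-89.7 346.2 263.6] t 23.63 F [0.4 0.3 0.8] w 85.5
tool shift cm [-0.04  0.21 15.16] rows>= 3.7 toolx yaw 1.6189
expected top px [256.5 189.3]
blob [ 447    0   65  140 8002] [482.   71.9]
blob [ 220  143   71   65 3026] [251.4 173.8]
blob [ 336  228   92   72 3167] [364.8 271.1]
blob [ 268  236   41   64 2017] [285.8 269.4]
[256.09537821 170.84438843]
```

View pics/w15z.png

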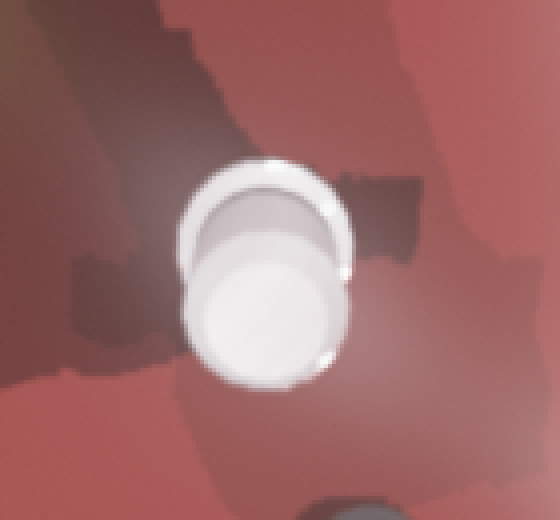

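Request:
send_rows(targets=[[0, 0.1, 3.5, 0, 1], [0, 0, 4, 0, 1], [0, 0, 4, 0, 1], [0, 0, 2.8, 0, 1], [0, 0, 1, 0, 1]])

```text
time_s: 24.1
eef_pos: [552.8, 246.0, 105.8]
ee_rot: [-0.005, 0.691, 0.723, -0.002]
force: [0.2, -0.8, 0.1]
grip_width: 85.6
```

Request:
send_rows(targets=[[0, 0, 0, 0, 0.3], [0, 0, 0, 0, 0], [0, 0, 0, 0, 0], [0, 0, 0, 0, 0], [0, 0, 0, 0, 0]])

```text
time_s: 24.52
eef_pos: [555.8, 248.8, 113.2]
ee_rot: [-0.003, 0.69, 0.724, 0.003]
force: [-1.1, -1.3, 7.2]
grip_width: 40.1
```

```bash
python3 -c "
from h import *
go(w2(-10,30,375)); held('w16.png')
cv2.imwrite('pics/w16z.png',cv2.resize(cv2.imread('pics/w16.png')[150:330,170:340],None,fx=3,fy=3,interpolation=0))"
```

```text
tcp [555.8 248.8 113.2] washer [-88.4 347.6 113.2] t 24.52 F [-1.1 -1.3  7.2] w 40.1
tool shift cm [-31.61   7.6  -26.43] rows>= 10.2 toolx yaw 1.6182
off -4 [257.3 176.8] R [296.3 214.6] L [218.2 214.6]
off 0 [257.3 182.6] R [296.1 219.9] L [218.4 219.9]
off 4 [257.3 188.4] R [295.8 225.1] L [218.7 225.1]
```

View pics/w16z.png

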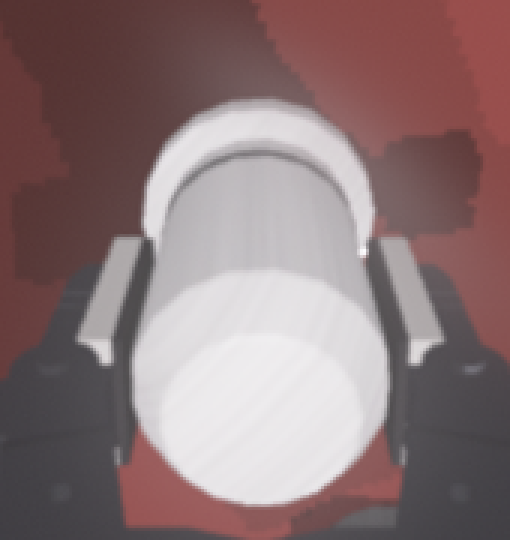

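Request:
send_rows(targets=[[0, 0, -1.5, 0, 0], [0, 0, -4, 0, 0], [0, 0, -4, 0, 0], [0, 0, -4, 0, 0], [-3, 0.7, -2.6, 0, 0]])

```text
time_s: 24.98
eef_pos: [563.1, 221.2, 276.1]
ee_rot: [-0.004, 0.688, 0.725, 0.004]
force: [1.2, 0.1, -2.6]
grip_width: 40.2
```

Request:
send_rows(targets=[[-3, 0.7, -2.6, 0, 0], [-3, 0.7, -2.6, 0, 0], [-3, 0.7, -2.6, 0, 0], [-3, 0.7, -2.5, 0, 0], [-3.5, 0.7, 0, 0, 0]])

```text
time_s: 25.4
eef_pos: [606.8, 63.2, 379.4]
ee_rot: [-0.001, 0.69, 0.724, 0.004]
force: [0.6, 0.3, -1.0]
grip_width: 40.3
```

Request:
send_rows(targets=[[-3.3, 0.9, 0, 0, 0], [-3.3, 0.9, 0, 0, 0], [-3.3, 0.8, 0, 0, 0], [-3.2, 0.8, 0, 0, 0], [0, 0, 0, 0, 0]])

```text
time_s: 25.82
eef_pos: [647.4, -70.7, 371.2]
ee_rot: [-0.003, 0.692, 0.722, -0.001]
force: [-0.7, 1.4, -3.9]
grip_width: 40.2
```

Request:
send_rows(targets=[[0, 0, 0, 0, 0], [0, 0, 0, 0, 0]])

```text
time_s: 25.98
eef_pos: [646.4, -65.3, 372.1]
ee_rot: [-0.004, 0.69, 0.724, 0.001]
force: [0.4, 0.7, -2.3]
grip_width: 40.3
```

```bash
python3 -c "
from h import *
go(w2(-10,30,375)); held('w17.png')"
```

```text
tcp [646.4 -65.3 372.1] washer [-10.4  30.1 372.1] t 25.98 F [ 0.4  0.7 -2.3] w 40.3
tool shift cm [-0.01  0.04 -0.29] rows>= 0.1 toolx yaw 1.6179
off -4 [257.3 176.9] R [296.3 214.6] L [218.2 214.6]
off 0 [257.3 182.7] R [296.1 219.9] L [218.4 219.9]
off 4 [257.3 188.4] R [295.8 225.1] L [218.7 225.2]
```

View pics/w17.png

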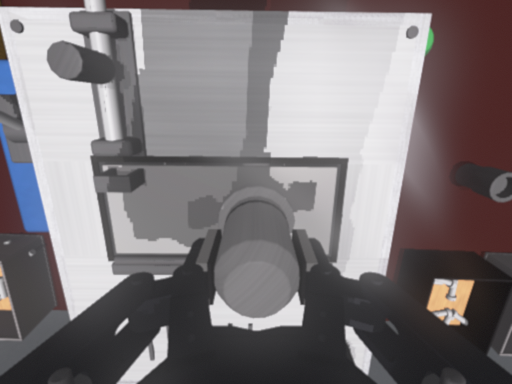

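Request:
send_rows(targets=[[0, 0, 1.3, 0, 0], [0, 0, 2, 0, 0], [0, 0, 1.5, 0, 0], [0, 0, 1.5, 0, 0], [0, 0, 1.5, 0, 0]])

```text
time_s: 26.45
eef_pos: [645.6, -63.2, 295.3]
ee_rot: [-0.003, 0.689, 0.725, 0.001]
force: [-2.0, -0.3, 2.3]
grip_width: 40.3
```

Request:
send_rows(targets=[[0, 0, 1.5, 0, 0], [0, 0, 1.5, 0, 0], [0, 0, 1.2, 0, 0], [0, 0, 0, 0, 0], [0, 0, 0, 0, 0]])

```text
time_s: 26.87
eef_pos: [644.3, -63.2, 251.1]
ee_rot: [-0.006, 0.689, 0.724, -0.001]
force: [-4.3, 0.6, -4.5]
grip_width: 40.3
```

Request:
send_rows(targets=[[0, 0, 0, 0, 0.7], [0, 0, 0, 0, 0.7], [0, 0, 0, 0, 0.7], [0, 0, 0, 0, 0.7]])

```text
time_s: 27.2
eef_pos: [646.4, -64.2, 253.6]
ee_rot: [-0.003, 0.69, 0.724, 0.002]
force: [-1.9, 1.5, 3.6]
grip_width: 59.9
```

```bash
python3 -c "
from h import *
go([474,361,260]); snap('wrist','w18.png')"
```

```text
tcp [646.4 -64.2 253.6] washer [-10.3  31.3 253.6] t 27.2 F [-1.9  1.5  3.6] w 59.9
tool shift cm [ 43.3  -15.18  -0.32] rows>= 11.2 toolx yaw 1.6188
```

View pics/w18.png

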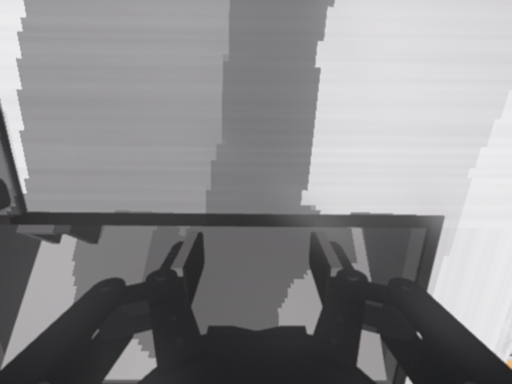

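Request:
send_rows(targets=[[0, 0, -2.5, 0, 0.7], [0, 0, -3, 0, 0.7], [0, 0, -3, 0, 1], [0, 0, -2, 0, 1]])

```text
time_s: 27.58
eef_pos: [646.9, -65.7, 360.2]
ee_rot: [-0.002, 0.69, 0.724, 0.001]
force: [0.1, -0.6, 0.5]
grip_width: 81.0
```

```bash
python3 -c "
from h import *
go([473,364,265]); snap('top','t19.png')"
```

```text
tcp [646.9 -65.7 360.2] washer [ -9.9  29.7 360.2] t 27.58 F [ 0.1 -0.6  0.5] w 81.0
tool shift cm [ 43.7  -15.33   9.76] rows>= 11.5 toolx yaw 1.6182
```

View pics/t19.png

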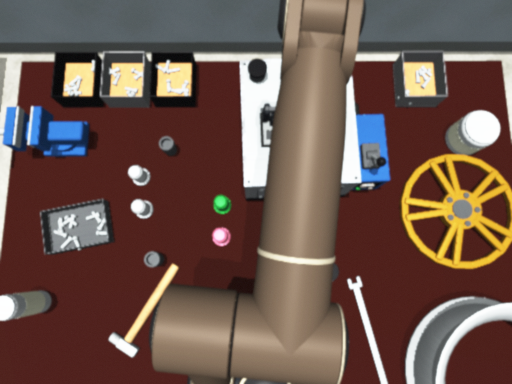

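Request:
send_rows(targets=[[3.64, -1.28, 0, 0, 1], [3.64, -1.28, 0, 0, 1], [3.64, -1.28, 0, 0, 1], [3.64, -1.28, 0, 0, 1], [3.64, -1.28, 0, 0, 1]])

```text
time_s: 28.05
eef_pos: [573.6, 114.6, 358.5]
ee_rot: [-0.003, 0.69, 0.723, 0.001]
force: [1.3, 0.1, 0.1]
grip_width: 85.3
```

Request:
send_rows(targets=[[3.64, -1.28, 1.4, 0, 1], [3.64, -1.28, 1.4, 0, 1], [3.64, -1.28, 1.4, 0, 1], [3.64, -1.28, 1.4, 0, 1], [3.64, -1.28, 1.4, 0, 1]])

```text
time_s: 28.47
eef_pos: [500.5, 294.2, 289.6]
ee_rot: [-0.004, 0.69, 0.724, 0.001]
force: [1.0, -0.9, 0.4]
grip_width: 85.4
```

Request:
send_rows(targets=[[3.64, -1.28, 1.4, 0, 1], [3.64, -1.25, 1.4, 0, 1], [0, 0, 0, 0, 1], [0, 0, 0, 0, 1], [0, 0, 0, 0, 1]])

```text
time_s: 28.88
eef_pos: [472.3, 364.5, 262.6]
ee_rot: [-0.004, 0.69, 0.724, 0.001]
force: [0.1, 0.3, 0.5]
grip_width: 85.6
```

```bash
python3 -c "
from h import *
look('w20.png',[474,364])
d=load('w20.png'); print(proj(d,[474,364,9]))
cv2.imwrite('pics/w20z.png',cv2.resize(cv2.imread('pics/w20.png')[110:240,190:330],None,fx=4,fy=4,interpolation=0))"
```

```text
tcp [472.3 364.5 262.6] washer [-167.2  466.5  262.6] t 28.88 F [0.1 0.3 0.5] w 85.6
tool shift cm [-0.15  0.23 15.05] rows>= 3.7 toolx yaw 1.6189
expected top px [255.3 190. ]
blob [ 179    0   57   50 2256] [210.   20.9]
blob [ 27  62  41  52 625] [52.8 87.1]
blob [  0  66  14  42 447] [ 5.4 88. ]
blob [ 218  141   89  154 6837] [261.  211.4]
blob [   0  206   37   94 2240] [ 12.7 261.3]
blob [  86  239   91   61 1407] [141.4 270.6]
blob [ 336  239   93   61 2578] [366.3 274.3]
blob [182 285  29  15 335] [196.4 293.1]
[255.20411528 171.3079256 ]
```

View pics/w20.png

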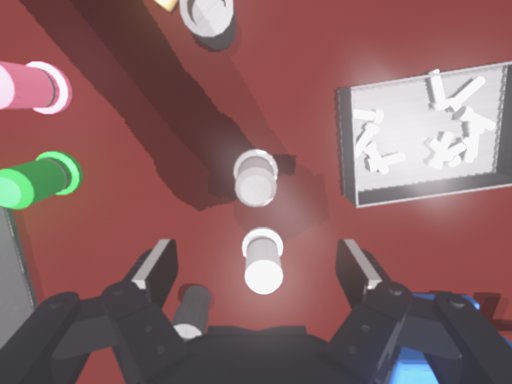

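View pics/w20z.png

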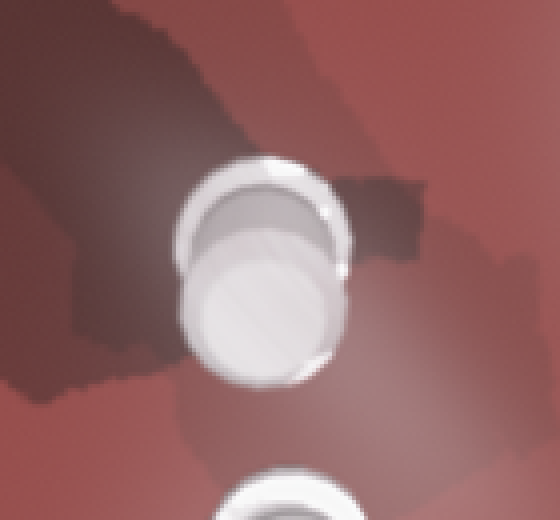

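Request:
send_rows(targets=[[-0.05, 0.15, 3.5, 0, 1], [0, 0, 4, 0, 1], [0, 0, 4, 0, 1], [0, 0, 2.7, 0, 1], [0, 0, 1, 0, 1]])

```text
time_s: 29.35
eef_pos: [472.1, 362.2, 106.6]
ee_rot: [-0.004, 0.691, 0.723, -0.002]
force: [-0.2, -0.6, -0.0]
grip_width: 85.5
```

Request:
send_rows(targets=[[0, 0, 0, 0, 0.3], [0, 0, 0, 0, 0], [0, 0, 0, 0, 0], [0, 0, 0, 0, 0], [0, 0, 0, 0, 0]])

```text
time_s: 29.77
eef_pos: [474.2, 365.8, 113.4]
ee_rot: [-0.003, 0.69, 0.724, 0.003]
force: [0.7, -1.0, 7.4]
grip_width: 40.3
```

```bash
python3 -c "
from h import *
go(w2(-10,30,375)); held('w21.png')
cv2.imwrite('pics/w21z.png',cv2.resize(cv2.imread('pics/w21.png')[150:330,170:340],None,fx=3,fy=3,interpolation=0))"
```

```text
tcp [474.2 365.8 113.4] washer [-165.2  467.7  113.4] t 29.77 F [ 0.7 -1.   7.4] w 40.3
tool shift cm [-43.65  15.18 -26.56] rows>= 13.0 toolx yaw 1.6182
off -4 [257.3 176.8] R [296.3 214.6] L [218.2 214.5]
off 0 [257.3 182.6] R [296.1 219.9] L [218.4 219.9]
off 4 [257.3 188.4] R [295.8 225.1] L [218.7 225.1]
```

View pics/w21z.png

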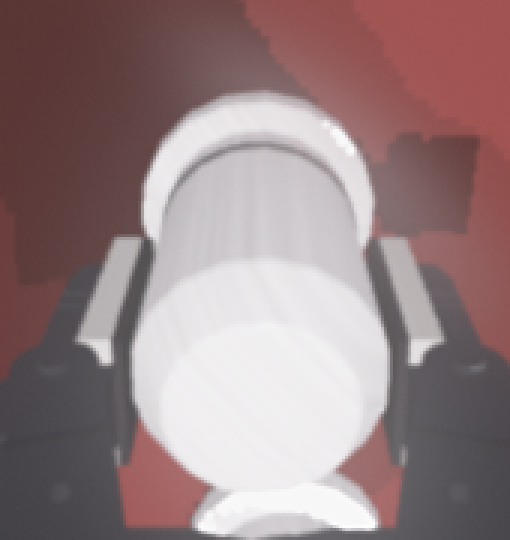

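Request:
send_rows(targets=[[0, 0, -1.5, 0, 0], [0, 0, -4, 0, 0], [0, 0, -4, 0, 0], [-3.4, 1.1, -2.1, 0, 0], [-3.4, 1.1, -2.1, 0, 0]])

```text
time_s: 30.23
eef_pos: [498.8, 298.1, 250.3]
ee_rot: [-0.004, 0.689, 0.725, 0.002]
force: [1.4, 0.7, -2.7]
grip_width: 39.9
```

Request:
send_rows(targets=[[-3.4, 1.1, -2.1, 0, 0], [-3.4, 1.1, -2.1, 0, 0], [-3.4, 1.1, -2.1, 0, 0], [-3.4, 1.1, -2.1, 0, 0], [-3.4, 1.1, -2.2, 0, 0]])

```text
time_s: 30.65
eef_pos: [562.1, 127.9, 353.4]
ee_rot: [-0.004, 0.69, 0.724, 0.001]
force: [0.8, 0.6, -1.9]
grip_width: 40.0
```

Request:
send_rows(targets=[[-3.4, 1.1, -2.2, 0, 0], [-3.3, 1.3, 0, 0, 0], [-3.3, 1.3, 0, 0, 0], [-3.3, 1.3, 0, 0, 0], [-3.3, 1.3, 0, 0, 0]])

```text
time_s: 31.07
eef_pos: [633.3, -34.8, 373.0]
ee_rot: [-0.003, 0.69, 0.724, 0.001]
force: [1.4, 0.2, -2.2]
grip_width: 40.2
```

Request:
send_rows(targets=[[-3.2, 1.3, 0, 0, 0], [0, 0, 0, 0, 0], [0, 0, 0, 0, 0], [0, 0, 0, 0, 0]])

```text
time_s: 31.4
eef_pos: [647.4, -64.5, 371.8]
ee_rot: [-0.004, 0.69, 0.724, 0.001]
force: [-0.2, 0.7, -2.8]
grip_width: 39.9
```

```bash
python3 -c "
from h import *
go(w2(-9.5,30,375)); held('w22.png')"
```

```text
tcp [647.4 -64.5 371.8] washer [ -9.4  30.9 371.8] t 31.4 F [-0.2  0.7 -2.8] w 39.9
tool shift cm [-0.09 -0.01 -0.32] rows>= 0.1 toolx yaw 1.6179
off -4 [257.3 176.9] R [296.4 214.5] L [218.2 214.6]
off 0 [257.3 182.7] R [296.1 219.9] L [218.5 219.9]
off 4 [257.3 188.4] R [295.9 225.1] L [218.7 225.2]
```

View pics/w22.png

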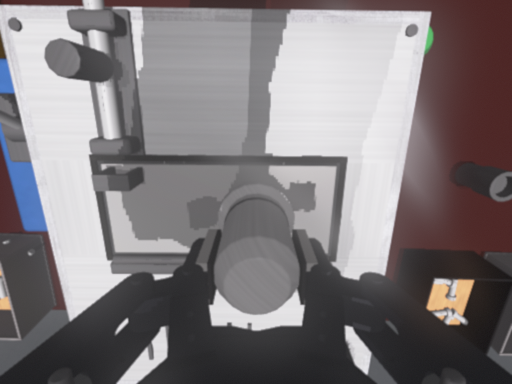

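Request:
send_rows(targets=[[0, 0, 1.3, 0, 0], [0, 0, 2, 0, 0], [0, 0, 1.5, 0, 0], [0, 0, 1.5, 0, 0], [0, 0, 1.5, 0, 0]])

```text
time_s: 31.87
eef_pos: [646.4, -62.3, 295.2]
ee_rot: [-0.003, 0.689, 0.725, 0.001]
force: [-2.5, 0.5, 2.6]
grip_width: 40.3
```

Request:
send_rows(targets=[[0, 0, 1.5, 0, 0], [0, 0, 1.5, 0, 0], [0, 0, 1.2, 0, 0], [0, 0, 0, 0, 0], [0, 0, 0, 0, 0]])

```text
time_s: 32.28
eef_pos: [645.2, -62.3, 251.0]
ee_rot: [-0.006, 0.689, 0.724, -0.001]
force: [-4.7, 1.8, -3.9]
grip_width: 40.0
```

Request:
send_rows(targets=[[0, 0, 0, 0, 0.7], [0, 0, 0, 0, 0.7], [0, 0, 0, 0, 0.7], [0, 0, 0, 0, 0.7]])

```text
time_s: 32.62
eef_pos: [647.4, -63.3, 253.2]
ee_rot: [-0.003, 0.69, 0.724, 0.002]
force: [-1.5, 2.7, 3.5]
grip_width: 60.2
```

```bash
python3 -c "
from h import *
go([577,379,260]); snap('wrist','w23.png')"
```

```text
tcp [647.4 -63.3 253.2] washer [ -9.3  32.1 253.2] t 32.62 F [-1.5  2.7  3.5] w 60.2
tool shift cm [44.52 -4.91 -0.36] rows>= 10.9 toolx yaw 1.6188
```

View pics/w23.png

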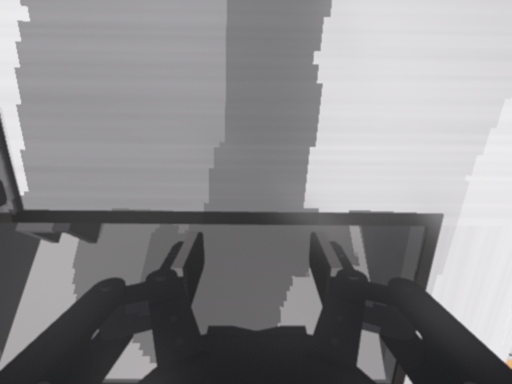

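Four in. Next the last cap.

Request:
send_rows(targets=[[0, 0, -2.5, 0, 0.7], [0, 0, -3, 0, 0.7], [0, 0, -3, 0, 1], [0, 0, -2, 0, 1]])

```text
time_s: 33.0
eef_pos: [647.9, -64.8, 359.8]
ee_rot: [-0.002, 0.69, 0.724, 0.001]
force: [-0.5, -0.3, 0.6]
grip_width: 81.4
```

```bash
python3 -c "
from h import *
go([576,379,265]); snap('top','t24.png'); d=load('top0.png')
b=load('t24.png')['im'].astype(int); a=d['im'].astype(int); 
print(abs(a-b)[160:190,120:155].max())"
```

```text
tcp [647.9 -64.8 359.8] washer [ -8.9  30.5 359.8] t 33.0 F [-0.5 -0.3  0.6] w 81.4
tool shift cm [44.63 -5.08  9.72] rows>= 11.2 toolx yaw 1.6181
28
```

Request:
send_rows(targets=[[3.72, -0.42, 0, 0, 1], [3.72, -0.42, 0, 0, 1], [3.72, -0.42, 0, 0, 1], [3.72, -0.42, 0, 0, 1], [3.72, -0.42, 0, 0, 1]])

```text
time_s: 33.47
eef_pos: [617.8, 121.6, 358.0]
ee_rot: [-0.003, 0.69, 0.723, 0.001]
force: [1.9, 0.5, 0.9]
grip_width: 85.7
```

Request:
send_rows(targets=[[3.72, -0.42, 1.4, 0, 1], [3.72, -0.42, 1.4, 0, 1], [3.72, -0.42, 1.4, 0, 1], [3.72, -0.42, 1.4, 0, 1], [3.72, -0.42, 1.4, 0, 1]])

```text
time_s: 33.88
eef_pos: [587.5, 307.3, 288.7]
ee_rot: [-0.004, 0.69, 0.724, 0.001]
force: [1.6, 0.6, -0.3]
grip_width: 85.4
```

Request:
send_rows(targets=[[3.72, -0.42, 1.4, 0, 1], [3.72, -0.42, 1.4, 0, 1], [0, 0, 0, 0, 1], [0, 0, 0, 0, 1], [0, 0, 0, 0, 1]])

```text
time_s: 34.3
eef_pos: [575.7, 379.6, 261.6]
ee_rot: [-0.004, 0.69, 0.724, 0.0]
force: [0.1, -0.5, 0.2]
grip_width: 85.4
```

```bash
python3 -c "
from h import *
look('w25.png',[577,379]); print(r.state()['qpos'].round(2))
cv2.imwrite('pics/w25z.png',cv2.resize(cv2.imread('pics/w25.png')[110:240,190:330],None,fx=4,fy=4,interpolation=0))"
```

```text
tcp [575.7 379.6 261.6] washer [-63.3 477.5 261.6] t 34.3 F [ 0.1 -0.5  0.2] w 85.4
tool shift cm [-0.15  0.2  14.96] rows>= 3.6 toolx yaw 1.6187
expected top px [255.3 189.9]
blob [ 216  142   72   66 3094] [249.5 173.1]
blob [   0  203   28   97 1410] [  9.  266.5]
blob [  86  219  113   81 3377] [157.2 262.8]
blob [ 336  239   65   61 2129] [362.7 272.7]
[0.58 0.45 0.3  1.42 0.01 0.53]
```

View pics/w25.png

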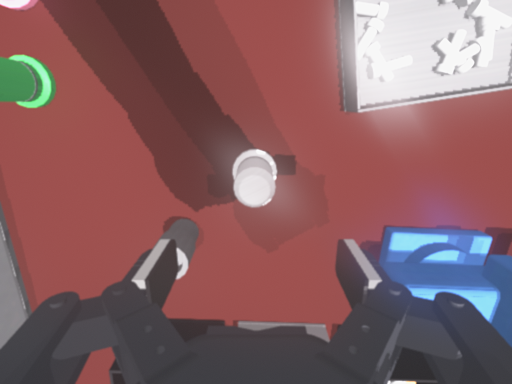

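View pics/w25z.png

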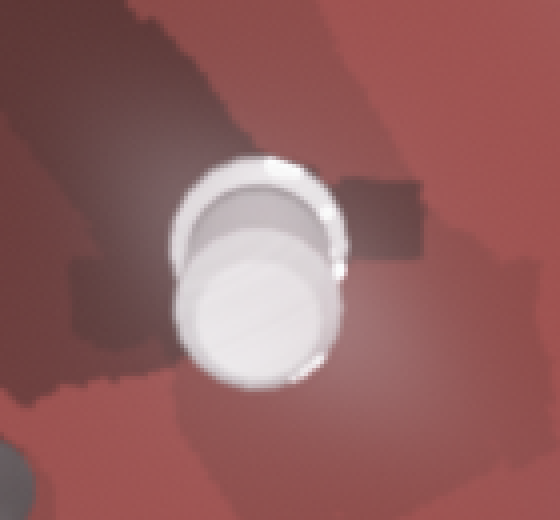

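Request:
send_rows(targets=[[-0.1, 0.1, 3.5, 0, 1], [0, 0, 4, 0, 1], [0, 0, 4, 0, 1], [0, 0, 2.6, 0, 1], [0, 0, 1, 0, 1]])

```text
time_s: 34.77
eef_pos: [574.7, 376.8, 106.7]
ee_rot: [-0.005, 0.691, 0.723, -0.002]
force: [-0.7, 0.3, 0.7]
grip_width: 85.8
```

Request:
send_rows(targets=[[0, 0, 0, 0, 0.3], [0, 0, 0, 0, 0], [0, 0, 0, 0, 0], [0, 0, 0, 0, 0], [0, 0, 0, 0, 0]])

```text
time_s: 35.18
eef_pos: [577.1, 380.3, 114.1]
ee_rot: [-0.003, 0.69, 0.724, 0.003]
force: [-0.7, -1.3, 6.9]
grip_width: 40.1
```

```bash
python3 -c "
from h import *
go(w2(-10,30,375)); held('w26.png')
cv2.imwrite('pics/w26z.png',cv2.resize(cv2.imread('pics/w26.png')[150:330,170:340],None,fx=3,fy=3,interpolation=0))"
```

```text
tcp [577.1 380.3 114.1] washer [-61.8 478.2 114.1] t 35.18 F [-0.7 -1.3  6.9] w 40.1
tool shift cm [-44.62   4.85 -26.48] rows>= 12.7 toolx yaw 1.6182
off -4 [257.3 176.8] R [296.4 214.6] L [218.2 214.6]
off 0 [257.3 182.7] R [296.1 219.9] L [218.5 219.9]
off 4 [257.3 188.4] R [295.9 225.1] L [218.7 225.1]
```

View pics/w26z.png

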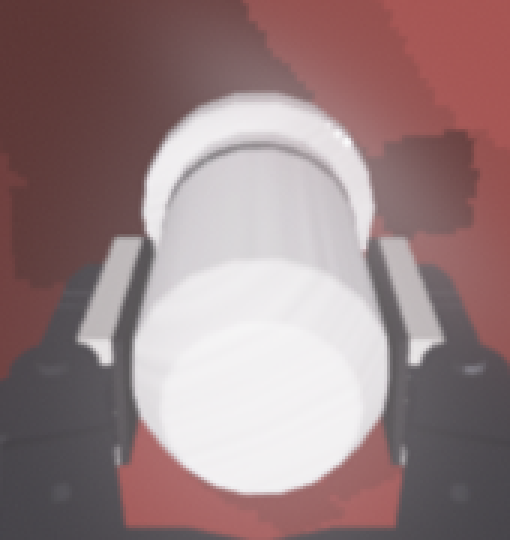

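Request:
send_rows(targets=[[0, 0, -1.5, 0, 0], [0, 0, -4, 0, 0], [0, 0, -4, 0, 0], [-3.5, 0.35, -2.1, 0, 0], [-3.5, 0.35, -2.1, 0, 0]])

```text
time_s: 35.65
eef_pos: [586.7, 310.4, 250.5]
ee_rot: [-0.003, 0.689, 0.725, 0.002]
force: [2.2, -0.5, -2.8]
grip_width: 39.9
```

Request:
send_rows(targets=[[-3.5, 0.35, -2.1, 0, 0], [-3.5, 0.35, -2.1, 0, 0], [-3.5, 0.35, -2.1, 0, 0], [-3.5, 0.35, -2.1, 0, 0], [-3.5, 0.35, -2.2, 0, 0]])

```text
time_s: 36.07
eef_pos: [612.6, 133.0, 353.9]
ee_rot: [-0.004, 0.69, 0.724, 0.001]
force: [2.0, 0.4, -2.3]
grip_width: 39.8
```

Request:
send_rows(targets=[[-3.5, 0.35, -2.2, 0, 0], [-3.3, 0.45, 0, 0, 0], [-3.3, 0.45, 0, 0, 0], [-3.3, 0.45, 0, 0, 0], [-3.3, 0.45, 0, 0, 0]])

```text
time_s: 36.48
eef_pos: [642.5, -32.9, 374.0]
ee_rot: [-0.003, 0.69, 0.724, 0.001]
force: [0.9, 0.1, -3.0]
grip_width: 40.1
```

Request:
send_rows(targets=[[-3.3, 0.3, 0, 0, 0], [0, 0, 0, 0, 0], [0, 0, 0, 0, 0], [0, 0, 0, 0, 0]])

```text
time_s: 36.82
eef_pos: [647.0, -64.1, 373.0]
ee_rot: [-0.004, 0.69, 0.724, 0.001]
force: [0.3, 0.3, -2.7]
grip_width: 40.4
```

```bash
python3 -c "
from h import *
go(w2(-9.5,30,375)); held('w27.png')"
```

```text
tcp [647.  -64.1 373. ] washer [ -9.8  31.3 373. ] t 36.82 F [ 0.3  0.3 -2.7] w 40.4
tool shift cm [-0.13  0.03 -0.21] rows>= 0.1 toolx yaw 1.6178
off -4 [257.2 176.8] R [296.3 214.5] L [218.1 214.6]
off 0 [257.2 182.6] R [296.  219.8] L [218.4 219.9]
off 4 [257.2 188.4] R [295.8 225.1] L [218.6 225.1]
```

View pics/w27.png

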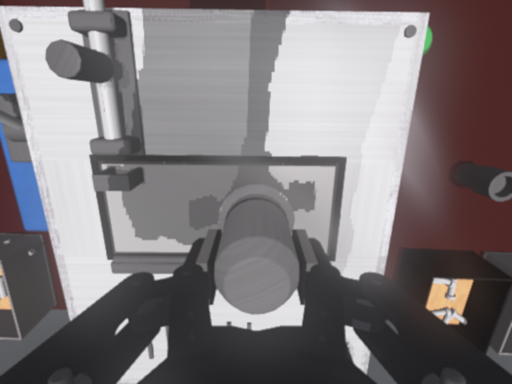

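Request:
send_rows(targets=[[0, 0, 1.3, 0, 0], [0, 0, 2, 0, 0], [0, 0, 1.5, 0, 0], [0, 0, 1.5, 0, 0], [0, 0, 1.5, 0, 0]])

```text
time_s: 37.28
eef_pos: [646.3, -61.9, 295.8]
ee_rot: [-0.003, 0.689, 0.725, 0.001]
force: [-2.8, 0.0, 2.7]
grip_width: 40.0
```

Request:
send_rows(targets=[[0, 0, 1.5, 0, 0], [0, 0, 1.5, 0, 0], [0, 0, 1.3, 0, 0], [0, 0, 0, 0, 0], [0, 0, 0, 0, 0]])

```text
time_s: 37.7
eef_pos: [644.9, -61.9, 250.6]
ee_rot: [-0.006, 0.689, 0.724, -0.001]
force: [-4.0, 0.5, -3.6]
grip_width: 40.0
```

Request:
send_rows(targets=[[0, 0, 0, 0, 0.7], [0, 0, 0, 0, 0.7], [0, 0, 0, 0, 0.7], [0, 0, 0, 0, 0.7]])

```text
time_s: 38.03
eef_pos: [647.0, -63.0, 253.3]
ee_rot: [-0.003, 0.69, 0.724, 0.002]
force: [-2.1, 2.8, 3.2]
grip_width: 59.8
```

```bash
python3 -c "
from h import *
go([577,379,260]); snap('wrist','w28.png')"
```

```text
tcp [647.  -63.  253.3] washer [ -9.7  32.5 253.3] t 38.03 F [-2.1  2.8  3.2] w 59.8
tool shift cm [44.49 -4.88 -0.36] rows>= 10.9 toolx yaw 1.6188
```

View pics/w28.png

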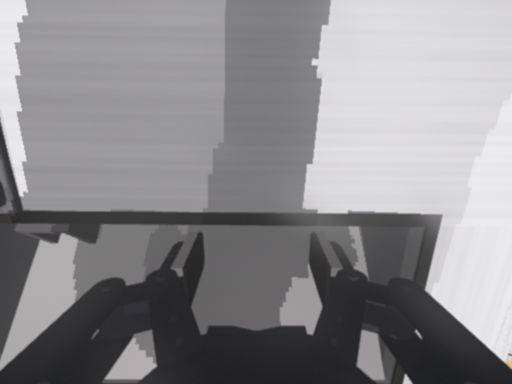

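Request:
send_rows(targets=[[0, 0, -2.5, 0, 0.7], [0, 0, -3, 0, 0.7], [0, 0, -3, 0, 0.7], [0, 0, -3.5, 0, 0.7], [0, 0, 0, 0, 0.7]])

```text
time_s: 38.5
eef_pos: [648.1, -64.7, 379.4]
ee_rot: [0.001, 0.69, 0.724, 0.004]
force: [0.2, 1.5, 1.6]
grip_width: 59.9
```

```bash
python3 -c "
from h import *
go([552,-172.5,380]); snap('scene','s29.png')
a=cv2.imread('pics/s29.png'); cv2.imwrite('pics/s29z.png',cv2.resize(a[100:340,80:400],None,fx=2.4,fy=2.4,interpolation=3))"
```

```text
tcp [648.1 -64.7 379.4] washer [ -8.6  30.7 379.4] t 38.5 F [0.2 1.5 1.6] w 59.9
tool shift cm [-10.32 -10.11  -0.17] rows>= 3.5 toolx yaw 1.6181
```

View pics/s29z.png

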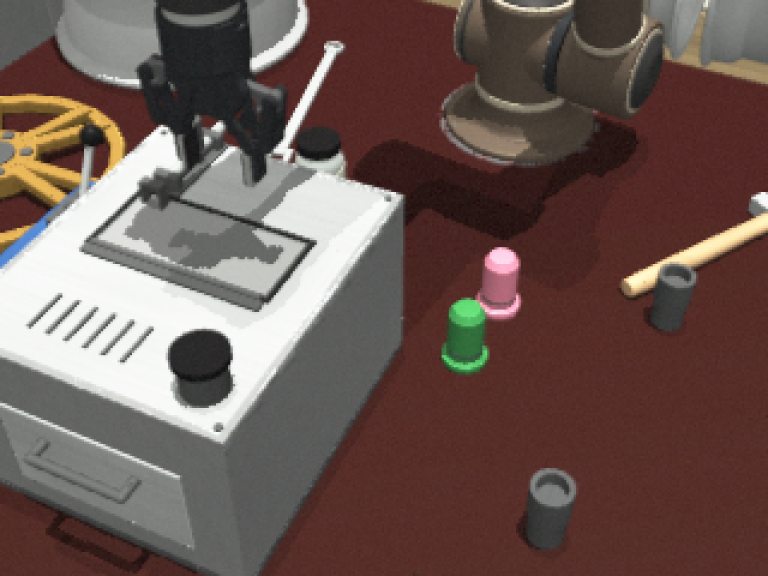

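Request:
send_rows(targets=[[-2.6, -2.5, 0, 0, 0.6], [-2.6, -2.5, 0, 0, 0.6], [-2.6, -2.5, 0, 0, 0.6], [-2.5, -2.6, 0, 0, 0.6], [0, 0, 0, 0, 0.6]])

```text
time_s: 38.97
eef_pos: [547.7, -175.6, 371.4]
ee_rot: [-0.004, 0.692, 0.722, -0.001]
force: [1.7, 0.6, 1.7]
grip_width: 51.1
```

Request:
send_rows(targets=[[0, 0, 0, 0, 0.6], [0, 0, 0, 0, 0.6]])

```text
time_s: 39.13
eef_pos: [551.2, -172.1, 370.8]
ee_rot: [-0.004, 0.69, 0.723, 0.0]
force: [-0.1, -0.3, 1.1]
grip_width: 51.3
```

```bash
python3 -c "
from h import *
go([552,-172.5,323]); snap('wrist','w30.png'); print(proj(load('w30.png'),[552,-172,277]))"
```

```text
tcp [ 551.2 -172.1  370.8] washer [-109.8  -72.8  370.8] t 39.13 F [-0.1 -0.3  1.1] w 51.3
tool shift cm [-0.07  0.1   4.78] rows>= 1.2 toolx yaw 1.6176
[256.50154007 228.65597735]
```

View pics/w30.png

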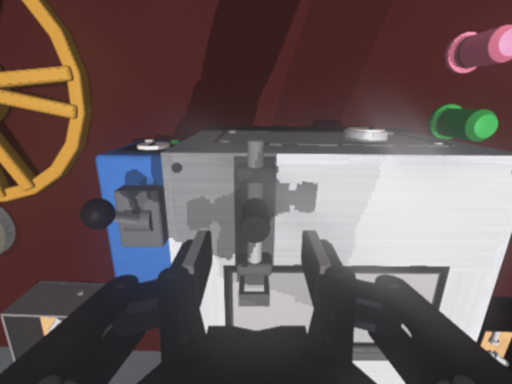

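Request:
send_rows(targets=[[0, 0, 2, 0, 0.6], [0, 0, 2, 0, 0.6], [0, 0, 0.8, 0, 0.6], [0, 0, 0, 0, 0.3], [0, 0, 0, 0, 0]])

```text
time_s: 39.6
eef_pos: [551.2, -170.8, 323.0]
ee_rot: [-0.005, 0.69, 0.724, 0.0]
force: [0.9, 1.0, -0.3]
grip_width: 28.0
```

Request:
send_rows(targets=[[0, 0, 0, 0, 0], [0, 0, 0, 0, 0], [0, 0, 0, 0, 0]])

```text
time_s: 39.85
eef_pos: [551.3, -172.7, 324.0]
ee_rot: [-0.003, 0.69, 0.724, -0.001]
force: [0.2, -5.7, -3.7]
grip_width: 18.5
```

Request:
send_rows(targets=[[0, 0.7, 0, 0, 0], [0, 0.7, 0, 0, 0], [0, 0.7, 0, 0, 0], [0, 0.7, 0, 0, 0], [0, 0.5, 0, 0, 0]])

```text
time_s: 40.27
eef_pos: [583.8, -171.5, 324.0]
ee_rot: [-0.003, 0.69, 0.723, -0.002]
force: [-23.7, -7.0, 5.3]
grip_width: 18.2
```

Request:
send_rows(targets=[[0, 0.2, 0, 0, 0], [0, 0, 0, 0, 0], [0, 0, 0, 0, 0]])

```text
time_s: 40.52
eef_pos: [583.8, -171.5, 324.0]
ee_rot: [-0.004, 0.691, 0.723, -0.003]
force: [-10.7, -7.7, 0.9]
grip_width: 18.2
```

Request:
send_rows(targets=[[0, 0, 0, 0, 0.4], [0, 0, 0, 0, 0.6], [0, 0, 0, 0, 0.6], [0, 0, -2, 0, 0.6], [0, 0, -4, 0, 0.6]])

```text
time_s: 40.93
eef_pos: [585.5, -169.6, 379.4]
ee_rot: [-0.008, 0.69, 0.724, -0.001]
force: [2.0, -0.8, 1.1]
grip_width: 51.3
```

Request:
send_rows(targets=[[0, 0, -2, 0, 0.6], [0, 0, 0, 0, 0.2], [0, 0, 0, 0, 0]])

```text
time_s: 41.18
eef_pos: [587.0, -170.2, 404.9]
ee_rot: [-0.002, 0.69, 0.724, 0.001]
force: [0.0, -0.2, -0.4]
grip_width: 28.0
```

```bash
python3 -c "
from h import *
L=w2(-60-85*np.sin(.55),-206,152+85*np.cos(.55)); print('ball',L.round(1), 'pivot',w2(-60,-206,152).round(1))
go([L[0]-70,L[1],L[2]+73+40]); snap('wrist','w31.png'); d=load('w31.png');print(proj(d,w2(-78,-75,277)),proj(d,L)); snap('scene','s31.png')
a=cv2.imread('pics/s31.png'); cv2.imwrite('pics/s31z.png',cv2.resize(a[110:270,50:260],None,fx=3.6,fy=3.6,interpolation=3))"
```

```text
ball [ 561.9 -305.   224.5] pivot [ 606.3 -303.2  152. ]
tcp [ 587.  -170.2  404.9] washer [-74.  -72.3 404.9] t 41.18 F [ 0.  -0.2 -0.4] w 28.0
tool shift cm [-13.04 -10.14   6.69] rows>= 4.3 toolx yaw 1.6189
[252.83858169 202.90992697] [111.1337654  155.01831566]
```

View pics/w31.png

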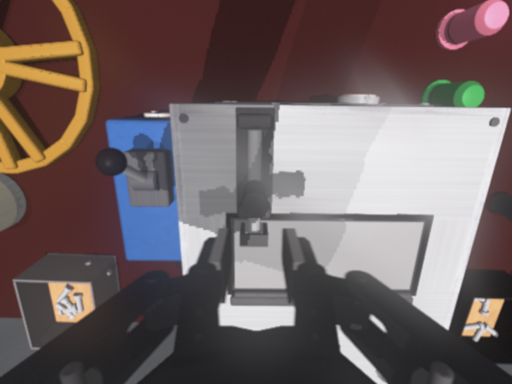

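View pics/s31z.png

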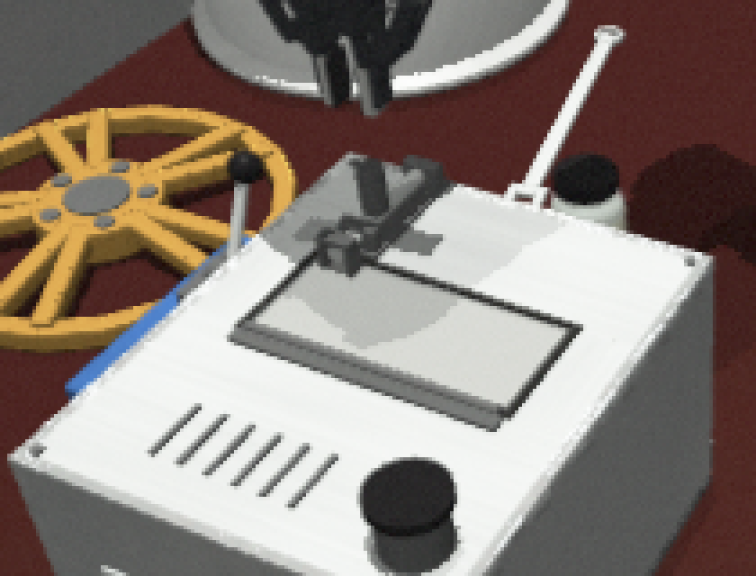

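```bash
python3 -c "
from h import *
go(w2(-140,-206,278))"
```

```text
tcp [ 586.5 -170.1  402.4] washer [-74.5 -72.2 402.4] t 41.28 F [-0.8  0.4 -0.2] w 13.1
tool shift cm [-13.41  -6.59  12.39] rows>= 4.7 toolx yaw 1.6188
```

Request:
send_rows(targets=[[-3.35, -1.65, 0, 0, 0], [-3.35, -1.65, 0, 0, 0], [-3.35, -1.65, 0, 0, 0], [-3.35, -1.65, 0, 0, 0], [0, 0, 3, 0, 0]])

```text
time_s: 41.7
eef_pos: [524.8, -312.4, 375.7]
ee_rot: [-0.001, 0.692, 0.722, -0.0]
force: [-0.1, 0.7, 0.3]
grip_width: 0.2
```

Request:
send_rows(targets=[[0, 0, 3, 0, 0], [0, 0, 0, 0, 0], [0, 0, 0, 0, 0]])

```text
time_s: 41.95
eef_pos: [525.3, -306.4, 340.1]
ee_rot: [-0.007, 0.69, 0.724, -0.0]
force: [-0.8, -0.5, 1.6]
grip_width: 0.1
```

```bash
python3 -c "
from h import *
go(w2(-140,-206,278)); snap('wrist','w32.png'); d=load('w32.png'); print(proj(d,w2(-104,-206,224)))"
```

```text
tcp [ 525.3 -306.4  340.1] washer [-141.1 -205.9  340.1] t 41.95 F [-0.8 -0.5  1.6] w 0.1
tool shift cm [-0.07  0.17  6.21] rows>= 1.5 toolx yaw 1.6182
[255.25464145 259.43351019]
```

View pics/w32.png

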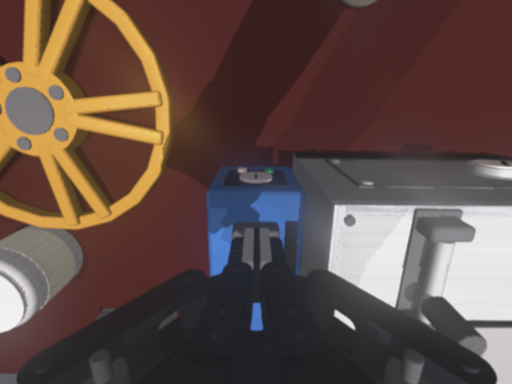

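Request:
send_rows(targets=[[0, 0, 2.2, 0, 0], [0, 0, 2, 0, 0], [0, 0, 2, 0, 0], [0, 0, 0, 0, 0], [0, 0, 0, 0, 0]])

```text
time_s: 42.42
eef_pos: [526.6, -306.3, 282.1]
ee_rot: [-0.004, 0.69, 0.724, 0.0]
force: [-0.2, -0.5, 0.6]
grip_width: -0.2
```

Request:
send_rows(targets=[[0, 1.5, 0, 0, 0], [0, 2, 0, 0, 0], [0, 2, 0, 0, 0], [0, 1.5, 0, 0, 0], [0, 1.5, 0, 0, 0]])

```text
time_s: 42.83
eef_pos: [612.5, -302.5, 283.4]
ee_rot: [-0.002, 0.69, 0.724, 0.001]
force: [-1.0, -0.6, -1.2]
grip_width: 0.1
```

Request:
send_rows(targets=[[0, 0.7, 0, 0, 0], [0, 0.5, 0, 0, 0], [0, 0.3, 0, 0, 0], [0, 0, 0, 0, 0]])

```text
time_s: 43.17
eef_pos: [626.2, -301.8, 280.9]
ee_rot: [-0.004, 0.69, 0.724, 0.001]
force: [0.6, -0.6, -0.5]
grip_width: 0.1
```

```bash
python3 -c "
from h import *
go(w2(-40,-206,278)); snap('scene','s33.png')
a=cv2.imread('pics/s33.png'); cv2.imwrite('pics/s33z.png',cv2.resize(a[110:270,50:260],None,fx=3.6,fy=3.6,interpolation=3))"
```

```text
tcp [ 626.2 -301.8  280.9] washer [ -40.  -205.4  280.9] t 43.17 F [ 0.6 -0.6 -0.5] w 0.1
tool shift cm [-0.06  0.    0.29] rows>= 0.1 toolx yaw 1.6186
```

View pics/s33z.png

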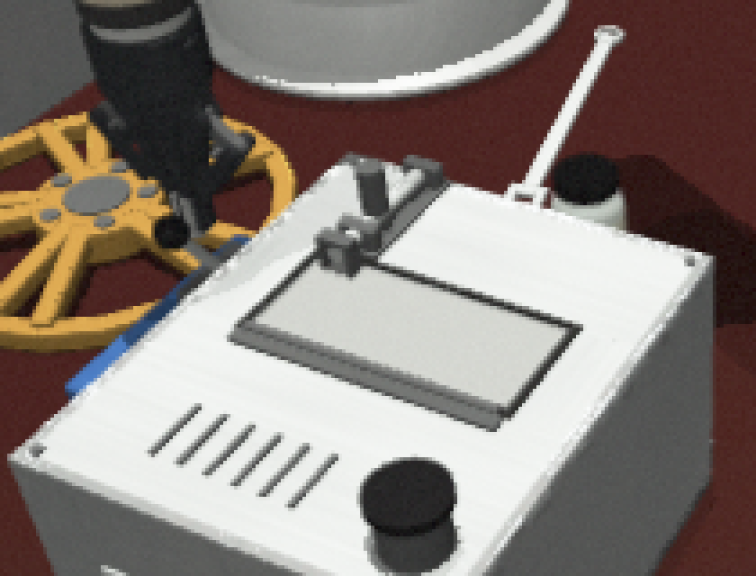

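Request:
send_rows(targets=[[0, 0.4, 0, 0, 0], [0, 0.3, 0, 0, 0], [0, 0, 0, 0, 0], [0, 0, 0, 0, 0]])

```text
time_s: 43.55
eef_pos: [628.3, -301.9, 280.6]
ee_rot: [-0.007, 0.691, 0.723, -0.003]
force: [-17.5, 0.8, 5.5]
grip_width: -0.0
```

Request:
send_rows(targets=[[0, -1, 0, 0, 0], [0, -2, 0, 0, 0], [0, -2, 0, 0, 0], [0, 0, -4, 0, 0], [0, 0, -4, 0, 0]])

```text
time_s: 43.97
eef_pos: [578.9, -303.0, 355.2]
ee_rot: [-0.011, 0.691, 0.723, -0.002]
force: [2.9, -2.0, 1.2]
grip_width: -0.0
```

Request:
send_rows(targets=[[0, -3, -2, 0, 0], [0, -3, 0, 0, 0], [0, -3, 0, 0, 0], [0, 0, 0, 0, 0], [0, 0, 0, 0, 0]])

```text
time_s: 44.38
eef_pos: [492.0, -308.8, 382.2]
ee_rot: [-0.003, 0.691, 0.723, 0.001]
force: [0.8, -0.3, -0.7]
grip_width: -0.1
```

```bash
python3 -c "
from h import *
go(w2(-140,-206,380)); snap('scene','s34.png'); snap('wrist','w34.png'); d=load('w34.png')
print(proj(d,w2(-60+85*np.sin(.55),-206,224.5)),proj(d,w2(-60+85*np.sin(.45),-206,152+85*np.cos(.45))),proj(d,w2(-78,-75,277)))
e=load('s34.png'); print([proj(e,w2(-60+85*np.sin(t),-206,152+85*np.cos(t))).round(1) for t in(.35,.45,.55)])
a=cv2.imread('pics/s34.png'); cv2.imwrite('pics/s34z.png',cv2.resize(a[110:270,50:260],None,fx=3.6,fy=3.6,interpolation=3))"
```

```text
tcp [ 492.  -308.8  382.2] washer [-174.4 -207.   382.2] t 44.38 F [ 0.8 -0.3 -0.7] w -0.1
tool shift cm [0.08 3.44 0.21] rows>= 0.8 toolx yaw 1.6166
[256.22197989 337.75213503] [256.28505932 335.2557235 ] [420.15133707 330.22505185]
[array([100.5, 168.7]), array([ 98.7, 171.5]), array([ 97.1, 174.4])]
```

View pics/s34z.png

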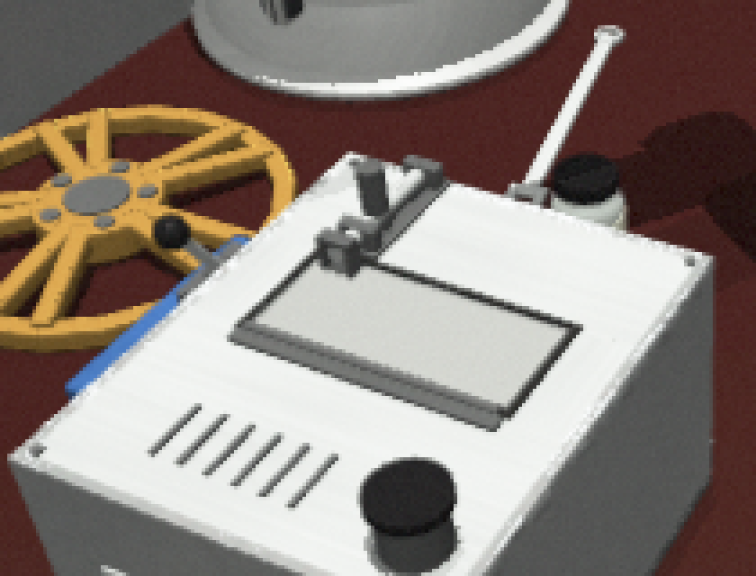

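View pics/w34.png

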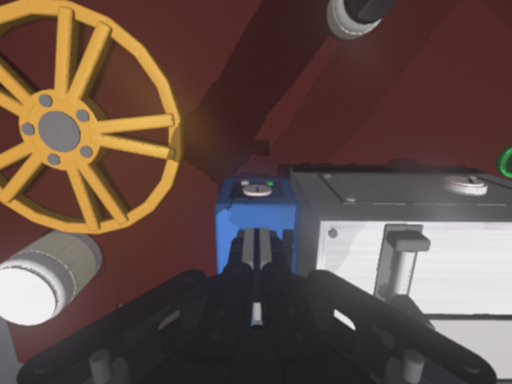

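```bash
python3 -c "
from h import *
a=load('scene0.png')['im'];b=load('s34.png')['im']
f=lambda i:cv2.cvtColor(i,cv2.COLOR_RGB2GRAY)[150:190,138:162]
T=f(a); g=cv2.cvtColor(b,cv2.COLOR_RGB2GRAY); m=cv2.matchTemplate(g[140:200,128:172],T,cv2.TM_CCOEFF_NORMED); print(cv2.minMaxLoc(m)); print(proj(load('s34.png'),w2(-78,-75,277)),proj(load('s34.png'),w2(-82,-75,277)))
snap('top','t34.png'); ticket.job_done()"
```

```text
(-0.22298884391784668, 0.9964779615402222, (2, 0), (10, 10))
[152.15971543 156.95134837] [153.07926617 156.09415723]
the job is handed in; nothing more can be done
```

View pics/t34.png

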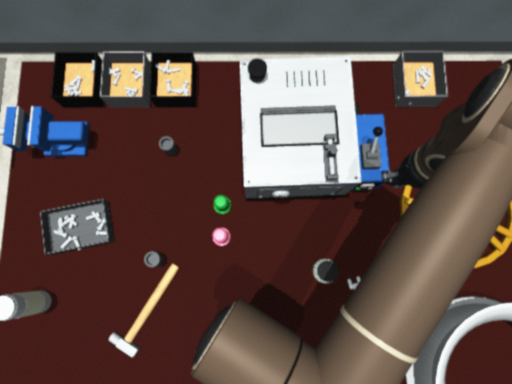

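I drew the bolt 32 mm to its stop and pushed all five aluminium caps through the flap. I then shot the bolt home until it pressed on its stop, threw the start lever to its stop, and handed the job in at about 44.5 s.

What the last pictures and readings showed:
- **Caps:** no aluminium cap is left on the bench or deck. I could not see inside the closed cabinet. I watched the first cap fall, and after each of the other four drops I saw only empty fingers.
- **Flap:** it is lying level with the deck.
- **Bolt:** its knob matched the starting picture with no pixel shift, and the gripper finished within 0.2 mm of where it first gripped the knob at home.
- **Lever:** the ball is at pixel (97.5, 174.4). The fully-over position predicts (97.1, 174.4).
- **Sockets and the green and pink look-alikes:** all are where they started.
- **Arm:** it is clear of everything.

One thing went wrong on the way. The last joint hit its range limit on the first trip to the left-hand caps, which left the tool tilted by about 5°. I removed the tilt and worked from then on with the gripper turned half round. I saw no grip slip and no knocked cap.

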